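Charge the peg tumbler

TASK

Load the tumbler with one batch of peg billets: push the red safety tab clear, lift the drop bar and slide the hopper cover fully open, gather every loose billet from the bench into the feed tray with those already in it, and tip the whole trayful into the hopper. Then stand the empty tray upright on the bench, slide the cover fully shut, lay the bar down and push the safety tab back over it. Put right any billet that goes astray, and leave the other things on the bench and cabinet where they are.

Things in the scene. Friction and masses are not known exactly. Their poses are not given: they have to be found in the camera images.
- tumbler: olive-green tumbler (sizes in mm), fixed. Origin on the bench under the centre of the hopper mouth; x to its rear (motor housing, away from the robot), y to its left, z up. Mouth 200 (x) by 210 (y) at deck height 120, over a rubber trough 100 deep with sloped sides; side walls 10 thick with rails up to 130 high. Solid deck x = -165 to -100; motor housing x = 100 to 330
- cover (a joint): sheet-metal sliding cover of the hopper: 0 = shut, 0.23 = fully open; slides to the tumbler's +x over the motor housing; about 2 N friction, stays where left. Cannot slide while the drop bar lies behind its pull block
- cover_pull (a point): centre of the cover's upright dark wood pull block, 16 (x) by 44 (y) by 34 high, top 161 above the bench when on the tumbler; on a tongue ahead of the cover's front edge; at tumbler x = -139 (shut) to +91 (fully open, its tongue then juts 25 mm over the rear edge of the mouth), y = 0
- drop_bar (a joint): steel drop bar (the latch), 14 mm square, 220 long, lying along the tumbler's y across the front deck just behind the pull block: 0 = down, grows (rad) as its free -y end is lifted, stop at 1.75 (past upright); stays where left (about 0.25 Nm friction). It lifts no more than about 0.1 rad while the safety tab is over its tip
- bar_pivot (a point): the bar's hinge axis (along the tumbler's x), 138 above the bench, at the bar's +y end
- bar_grip (a point): centre of the bar's upright wooden grip, 16 (x) by 34 (y) by 34 high when the bar is down; 165 mm from the pivot towards -y and 24 above it. Taken across its 16 mm, it can swivel between the fingers as the bar swings
- safety_tab (a joint): red safety tab on a ledge at the right end of the bar: 0 = locked (its tongue lies over the bar's tip), slides to the tumbler's -y, stop at 0.024 = free; about 2 N friction, stays where left
- tab_grip (a point): centre of the tab's upright thumb plate, 16 (x) by 12 (y) by 28 high, its top 181 above the bench
- tray: galvanised feed tray (scoop), loose, 250 g, sizes in mm. Origin under the floor on the centre line; x to the pouring end, z up. Inside 124 wide (y), flat floor 4 thick from x = -85 to 65, then a 45 apron rising at 20 deg to the lip; side walls 52 high, rear wall 40 high at x = -87, no front wall. Billets (friction about 0.6) slide out when it is tipped 60 to 80 deg nose down
- tray_lip (a point): middle of the tray's pouring lip (tray x = 107, z = 19)
- tray_grip (a point): grip point on the tray's rear handle: a wooden board 56 wide (tray y), 12 thick, 70 long, rising from the rear wall and leaning back 35 deg from upright; its top is 85 high at tray x = -131. The point lies 23 mm below the top along the slope (tray x = -118, z = 66). Grip across the 12 mm, fingers pointing down and forward along the slope, 35 deg from vertical
- billet1: square wooden peg billet, 100 x 30 x 30 mm, 55 g; origin: centre of its underside as built (15 mm from its centre), x along its length; lies across the tray from the start
- billet2: square wooden peg billet, 100 x 30 x 30 mm, 55 g; origin: centre of its underside as built (15 mm from its centre), x along its length; lies across the tray from the start
- billet3: square wooden peg billet, 100 x 30 x 30 mm, 55 g; origin: centre of its underside as built (15 mm from its centre), x along its length; starts loose on the bench in front of or to the right of the tray; absent in some starts (then None)
- billet4: square wooden peg billet, 100 x 30 x 30 mm, 55 g; origin: centre of its underside as built (15 mm from its centre), x along its length; starts loose on the bench in front of or to the right of the tray; absent in some starts (then None)
- billet5: square wooden peg billet, 100 x 30 x 30 mm, 55 g; origin: centre of its underside as built (15 mm from its centre), x along its length; starts loose on the bench in front of or to the right of the tray; absent in some starts (then None)
- billet6: square wooden peg billet, 100 x 30 x 30 mm, 55 g; origin: centre of its underside as built (15 mm from its centre), x along its length; starts loose on the bench in front of or to the right of the tray; absent in some starts (then None)
- steel_plane: bystander: galvanised steel hand plane, 200 mm long, on top of the cabinet; leave alone
- tuning_key: bystander: round brass tuning key, 110 mm, on top of the cabinet; leave alone
- peg_dish: bystander: turquoise enamel dish of finished pegs, 160 mm across, 36 mm high, on the bench behind; leave alone
- mallet: bystander: wooden mallet, 250 mm long, on the bench behind; leave alone
- wax_jar: bystander: amber jar with brass lid, 70 mm across, 90 mm high, at the left; leave alone
- wax_block: bystander: block of beeswax, 110 x 60 x 35 mm; leave alone
- wax_brush: bystander: brush lying on the bench at the left; leave alone
Things that resemble listed ones, but are neither listed nor needed, are in the scene too. What is shaped like the billet6 but blue or yellow is not meant.

How it is judged:
By the outcome, as a careful person would: the job done as asked, in the order asked, and still so for the second after the job is handed in, with the robot touching nothing.
Of billet3, billet4, billet5, billet6 only 2 to 4 are there at a start; the rules pass over those that are not, and their reading is None.
At some moment in a run one of billet3, billet4, billet5, billet6 may be knocked a few centimetres aside while the robot is not near it.
It also fails if it takes over 210 s, if anything falls off the work surface, if the arm or the gripper's body presses on something with over 40 N, if the wrist force passes 120 N, or if a joint passes its speed limit or range.

ROBOT

A 7-joint arm with a two-finger parallel gripper is mounted at the origin on the work surface. World frame = base frame: x ahead of the robot, y to its left, z up, the work surface at z = 0. Lengths are in m, angles in rad, forces in N, time in s.
With the tool pointing down it reaches from about 0.425 to 0.95 m from the base axis. Payload 4.7 kg.
Tool frame: the origin (TCP) lies between the finger pads; the fingertips stand 11 mm ahead of it and the grasp point (between the pads) lies 8 mm behind it; z points along the fingers, y is the line along which they close (so a half turn about z gives the same grasp; the last joint's range is limited). The gripper opens to 85 mm and grips with 20 to 120 N. Pads are 22 mm wide; open, the fingers measure 114 mm over their backs; the gripper's body (76 mm by 85 mm) begins 54 mm behind the grasp point. The pads swing forward as they close: fully open they stand 13 mm farther back than shut.
Start: joints at [1.312, 0.469, -0.049, 1.532, 0.024, 1.141, -0.082], TCP at [0.154, -0.657, 0.242] pointing down, gripper open.
Joint ranges: [-2.59, 2.59], [-0.33, 1.99], [-1.39, 1.29], [0.1, 2.45], [-1.04, 4.18], [0.21, 1.99], [-2.66, 2.66]. Speed limits (rad/s): [2.57, 2.57, 3.14, 3.14, 3.14, 3.14, 3.14].

INTERFACE

Orientations are given as a unit quaternion [x, y, z, w].
In Python, from bench import * gives the robot as it stands.
- The arm moves only by the tool step_arm, never from a script. Its argument "increments" is a list of rows, each a list of 5 numbers: the opening, from -1 (shut) to 1 (fully open), then the shift along the tool's x, y, z in m, then the turn about the tool's z in rad. In form: [[gripper, dx, dy, dz, spin], ...]. A call has 1 to 12 rows; each row is the pose to reach, as a shift and turn from the pose commanded when the call began, along the tool's axes at that moment; what a row does not reach only later rows make up. A row lasts 1/12 s, in which the tool goes at most 41.7 mm and 7.16 degrees, less where a joint would pass 70% of its speed; a pose out of reach is approached as far as the arm can. A call with a gripper value outside its range is refused whole. The fingers move at their own pace and stop on an object; the grip force is fixed at half the most. Time passes only in rows, so rows that repeat a pose let the fingers close. It gives the time, the measured TCP pose, the force, the opening and the grip force at its end, in the units of the state.
- get_state(): the state, without advancing time (a new reading comes with each control period).
- camera(name): name is "scene" or "top" or "wrist"; returns (picture, depth): 400x640x3 uint8, red, green, blue; 400x640 float32, m along the optical axis (not along the pixel's ray), 0 where there is no reading.
- camera_model(name): a dict with "K" (3x3 intrinsics, pixels), "position" and "orientation" of the camera in the world. Camera axes: x right, y down, z forward; pixel columns grow to the right and rows downward; lengths in m; the calibration is good to about 2 mm. A picture is of the moment at which its call begins: read the wrist's pose just before it. camera_model takes no time and is no camera call; for the wrist camera it gives the pose at the moment of the call.
- job_done(): hands the job in; it is judged then, once.
The state is a dict: "time_s": time; "joint_pos": joint angles; "joint_velocities": joint speeds; "tau": joint torques, N m; "position": TCP position; "eef_rot": TCP orientation; "ft_force": force on the tool from outside, world axes, zero at the start; "wrist_torque": the same for the moment, N m; "width": finger opening in m; "finger_force": force on a finger pad.
Only numpy, scipy, OpenCV 4.12 (cv2) and the standard library are available. Lean on these libraries where they do the work, as an engineer would, in place of code of your own. Each camera call takes 0.05 s, during which the arm holds its last target. There are 200 camera calls.

## Working session

There is one attempt and no reset: what is moved stays moved. The work goes in short steps, Python scripts to look and compute and a tool call to move; the robot and the scene stay as the last step left them, time stands still between calls to the robot, and variables do not carry over. Pictures are saved under pics/ and viewed, at most 14 in all, crops included, and the job is handed in when it is done.

Besides the shell and the picture viewer there is one more tool, called after "Emit:" by a JSON object that holds its "method" and its "body", one argument or row to a line. step_arm: Moves the arm, as the interface text tells. Its arguments: {"type":"object","properties":{"increments":{"type":"array","items":{"type":"array","items":{"type":"number"}}}},"required":["increments"]}

```bash
ls; mkdir -p pics; python3 - <<'E'
from bench import *
import cv2
s=get_state();print(s)
for n in("scene","top"):
    p,d=camera(n);cv2.imwrite(f"pics/{n}0.png",p[:,:,::-1]);print(camera_model(n))
    import numpy as np;np.savez(f"{n}0.npz",p=p,d=d)
E
```

```text
pics
{'time_s': 0.0, 'joint_pos': array([ 1.31205484,  0.46941387, -0.04858205,  1.53370319,  0.0241246 ,
        1.1410215 , -0.08228043]), 'joint_velocities': array([-0.00026772,  0.00154984,  0.0008108 , -0.00017269, -0.00115144,
       -0.00030684,  0.00066528]), 'tau': array([-4.61269010e-04, -5.10319126e+01, -4.69630666e-02, -2.37717497e+01,
        1.05917011e-02,  7.52542808e-03, -2.56799211e-05]), 'position': array([ 0.15364622, -0.65669096,  0.24127605]), 'eef_rot': array([ 9.93400522e-01,  1.14692818e-01, -1.62823448e-04, -9.66110193e-04]), 'ft_force': array([ 0.10603728,  0.04036737, -0.17709525]), 'wrist_torque': array([-0.00719835, -0.00285665, -0.02470122]), 'finger_force': 0.0, 'width': 0.08557784306727087}
{'K': array([[365.06486339,   0.        , 324.99497831],
       [  0.        , 365.06486339, 198.36435523],
       [  0.        ,   0.        ,   1.        ]]), 'position': array([1.25455135, 0.33901959, 1.3211026 ]), 'orientation': array([ 0.49536176,  0.81571604, -0.25923711, -0.14839204])}
{'K': array([[402.13278288,   0.        , 321.59372882],
       [  0.        , 402.13278288, 202.01275851],
       [  0.        ,   0.        ,   1.        ]]), 'position': array([ 0.3601422 , -0.02316971,  1.43899926]), 'orientation': array([ 0.71356248, -0.69688024,  0.05603241, -0.04524259])}
```

View pics/top0.png

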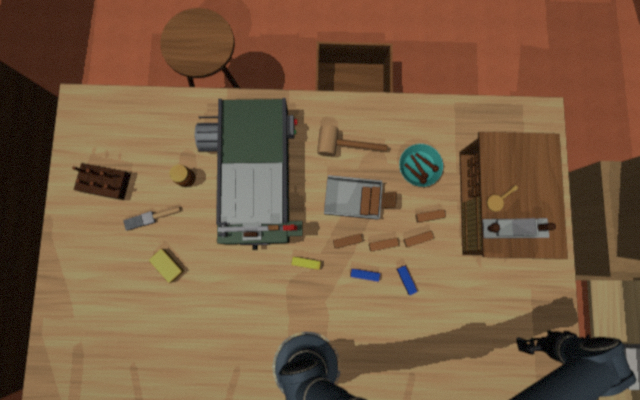

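View pics/scene0.png

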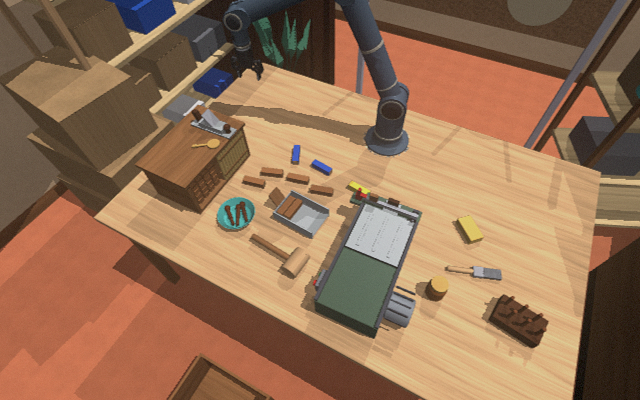

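The top view (up = away from the robot, left = +y) shows:
- The tumbler at about (253,190).
- The tray at (355,198) holding 2 billets, with its lip pointing left towards the tumbler.
- Four loose brown billets at (348,241), (384,244), (419,239) and (431,215).
- Lookalikes: yellow at (307,263), and blue at (365,274) and (406,280).

Next I'll make an enlarged crop.

```bash
cat > h.py <<'E'
import numpy as np,cv2
from scipy.spatial.transform import Rotation as R
from bench import *
def pt(m,d,u,v,z=None):
    K=m["K"];r=np.array([(u-K[0,2])/K[0,0],(v-K[1,2])/K[1,1],1.]);r=R.from_quat(m["orientation"]).apply(r)
    s=np.median(d[v-1:v+2,u-1:u+2]) if z is None else (z-m["position"][2])/r[2]
    return m["position"]+s*r
E
python3 - <<'E'
from h import *
f=np.load("top0.npz");p,d=f["p"],f["d"];m=camera_model("top")
c=p[85:290,190:450][:,:,::-1];c=cv2.resize(c,None,fx=3,fy=2.9,interpolation=cv2.INTER_CUBIC);cv2.imwrite("pics/c0.png",cv2.convertScaleAbs(c,alpha=1.5))
for n,(u,v) in dict(b1=(348,241),b2=(384,244),b3=(419,239),b4=(431,215),yel=(307,263),hous=(252,130),base=(305,365),cover=(250,190),pull=(254,233)).items(): print(n,pt(m,d,u,v).round(3))
E
```

```text
b1 [ 0.428 -0.138  0.029]
b2 [ 0.421 -0.264  0.027]
b3 [ 0.441 -0.387  0.029]
b4 [ 0.527 -0.431  0.028]
yel [0.349 0.003 0.028]
hous [0.793 0.201 0.116]
base [ 0.07  -0.003  0.266]
cover [0.584 0.196 0.128]
pull [0.441 0.172 0.158]
```

View pics/c0.png

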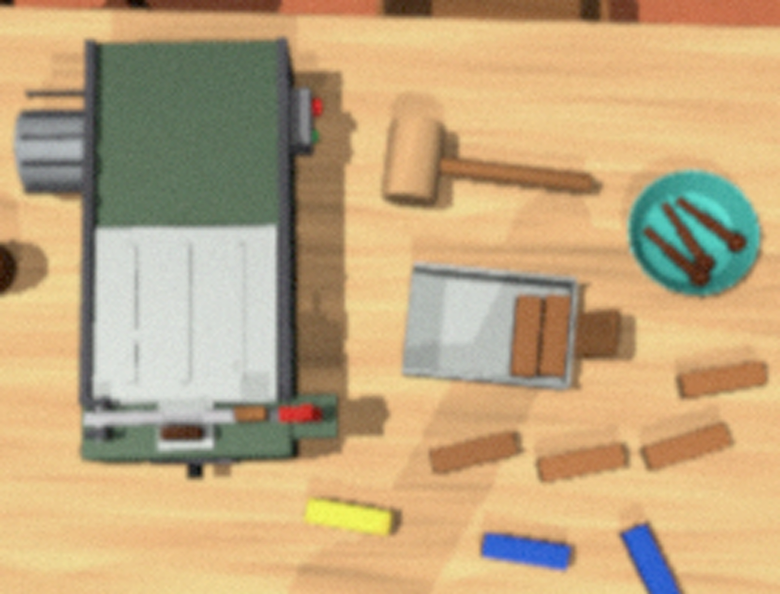

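The enlarged crop confirms which billets to use:
- **Brown, meant:** crop (475,452), (583,461), (687,446) and (722,378).
- **Blue and yellow:** excluded, as the task says.

On the tumbler, the pull block is at crop (182,433), the bar grip at (252,413) and the red tab at (300,412).

```bash
cat >> h.py <<'E'
def yaw(q): v=R.from_quat(q).apply([1,0,0]);return np.arctan2(v[1],v[0])
def go(x,y,z,psi=None,s=None):
    "row [dx,dy,dz,spin] from the current pose to target"
    s=s or get_state();D=R.from_quat(s["eef_rot"]).inv().apply(np.array([x,y,z])-s["position"])
    w=0 if psi is None else -((psi-yaw(s["eef_rot"])+np.pi)%(2*np.pi)-np.pi)
    return np.r_[D,w].round(4)
E
python3 - <<'E'
from h import *
f=np.load("top0.npz");p,d=f["p"],f["d"];m=camera_model("top")
for n,(a,b,z) in dict(pull=(182,433,.161),bgrip=(252,413,.179),tab=(300,411,.181),pivot=(98,416,.138),rr1=(284,50,.13),rr2=(288,400,.13),rl1=(92,60,.13),rl2=(84,400,.13),fr=(190,460,.12),
  trl=(578,280,.04),tr2=(572,387,.04),hand=(622,333,.085),lip1=(404,375,.03),lip2=(415,265,.03)).items(): print(n,pt(m,d,190+a/3,85+b/2.9,z).round(4))
s=get_state();print(yaw(s["eef_rot"]),camera_model("wrist"),s["position"])
E
```

```text
pull [0.436  0.1815 0.161 ]
bgrip [0.4582 0.1068 0.179 ]
tab [0.4614 0.0567 0.181 ]
pivot [0.4541 0.2761 0.138 ]
rr1 [0.8894 0.0924 0.13  ]
rr2 [0.4776 0.0734 0.13  ]
rl1 [0.8708 0.3086 0.13  ]
rl2 [0.4723 0.2941 0.13  ]
fr [0.4084 0.178  0.12  ]
trl [ 0.6411 -0.2575  0.04  ]
tr2 [ 0.5093 -0.2505  0.04  ]
hand [ 0.5698 -0.3002  0.085 ]
lip1 [ 0.5203 -0.0542  0.03  ]
lip2 [ 0.6569 -0.0644  0.03  ]
0.22980737481800972 {'K': array([[288.99276414,   0.        , 321.33310135],
       [  0.        , 288.99276414, 202.45529689],
       [  0.        ,   0.        ,   1.        ]]), 'position': array([ 0.22054254, -0.63998156,  0.37311155]), 'orientation': array([ 0.77636686, -0.61502286, -0.08647448,  0.10734781])} [ 0.15364543 -0.65677244  0.24139485]
```

```bash
python3 - <<'E'
from h import *
print(go(.47,-.40,.36,.9)); print(go(.50,.03,.34,1.613))
E
```

```text
[ 0.3665 -0.1782 -0.1183 -0.6702]
[ 0.4937 -0.59   -0.0976 -1.3832]
```

Emit:
{"method": "step_arm", "body": {
  "increments": [
    [0, 0.366, -0.178, -0.118, -0.67],
    [0, 0.366, -0.178, -0.118, -0.67],
    [0, 0.366, -0.178, -0.118, -0.67],
    [0, 0.366, -0.178, -0.118, -0.67],
    [0, 0.366, -0.178, -0.118, -0.67],
    [0, 0.366, -0.178, -0.118, -0.67],
    [0, 0.366, -0.178, -0.118, -0.67],
    [0, 0.366, -0.178, -0.118, -0.67],
    [0, 0.366, -0.178, -0.118, -0.67],
    [0, 0.366, -0.178, -0.118, -0.67],
    [0, 0.366, -0.178, -0.118, -0.67],
    [0, 0.366, -0.178, -0.118, -0.67]
  ]
}}

```text
time_s: 1.1
position: [0.4731, -0.3969, 0.361]
eef_rot: [0.899, 0.438, 0.001, 0.0]
ft_force: [-0.7, -0.2, 0.9]
width: 0.0425
finger_force: 0.0
```

Emit:
{"method": "step_arm", "body": {
  "increments": [
    [0, 0.356, -0.244, 0.02, -0.713],
    [0, 0.356, -0.244, 0.02, -0.713],
    [0, 0.356, -0.244, 0.02, -0.713],
    [0, 0.356, -0.244, 0.02, -0.713],
    [0, 0.356, -0.244, 0.02, -0.713],
    [0, 0.356, -0.244, 0.02, -0.713],
    [0, 0.356, -0.244, 0.02, -0.713],
    [0, 0.356, -0.244, 0.02, -0.713],
    [0, 0.356, -0.244, 0.02, -0.713],
    [0, 0.356, -0.244, 0.02, -0.713],
    [0, 0.356, -0.244, 0.02, -0.713],
    [0, 0.356, -0.244, 0.02, -0.713]
  ]
}}

```text
time_s: 2.1
position: [0.499, 0.0333, 0.3398]
eef_rot: [0.69, 0.724, 0.0, -0.001]
ft_force: [-0.9, 0.3, 0.1]
width: 0.0426
finger_force: 0.0
```

```bash
cat >> h.py <<'E'
def snap(n,tag,al=1.4):
    m=camera_model(n);p,d=camera(n);np.savez(f"{tag}.npz",p=p,d=d,**m);cv2.imwrite(f"pics/{tag}.png",cv2.convertScaleAbs(p[:,:,::-1],alpha=al));return m,p,d
def load(tag): f=np.load(f"{tag}.npz");return {k:f[k] for k in("K","position","orientation")},f["p"],f["d"]
E
python3 - <<'E'
from h import *
s=get_state();print(s["time_s"],s["position"],yaw(s["eef_rot"]),s["joint_pos"].round(2));snap("wrist","w1")
E
```

```text
2.1 [0.49902857 0.03334511 0.33979203] 1.6189815041525484 [ 0.48  0.16 -0.71  1.77  0.11  1.25 -0.21]
```

View pics/w1.png

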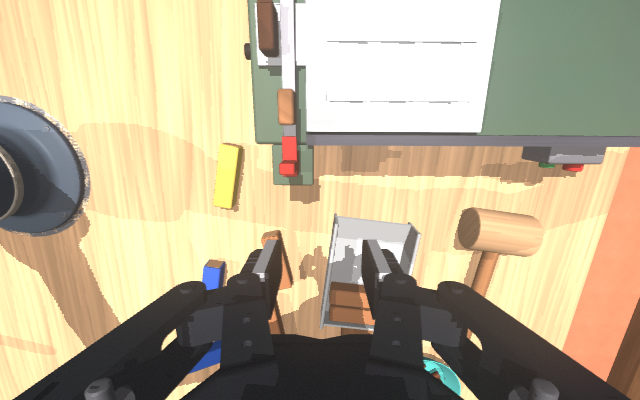

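The wrist view shows the bar along u≈288, the bar grip at (287,105), the red tab at (289,150) with its thumb plate near (288,167), and the pull block at (267,28).

```bash
python3 - <<'E'
from h import *
m,p,d=load("w1")
for v in range(132,180,4): print(v,pt(m,d,289,v).round(3),p[v,289])
for u,v in [(276,168),(300,168),(280,168),(296,168),(280,105),(287,105),(287,92),(287,122),(292,105),(267,15),(262,15),(273,15),(267,40),(310,139),(480,140)]: print(u,v,pt(m,d,u,v).round(3),p[v,u])
E
```

```text
132 [0.46  0.09  0.145] [125 120 121]
136 [0.461 0.086 0.152] [136  71  65]
140 [0.461 0.082 0.153] [197  72  65]
144 [0.461 0.078 0.153] [197  73  65]
148 [0.461 0.073 0.153] [197  72  65]
152 [0.461 0.069 0.153] [197  72  65]
156 [0.461 0.065 0.153] [191  69  62]
160 [0.462 0.061 0.158] [122  57  49]
164 [0.464 0.06  0.18 ] [185  70  62]
168 [0.465 0.056 0.181] [192  71  63]
172 [0.465 0.052 0.181] [186  69  61]
176 [0.462 0.043 0.153] [99 60 50]
276 168 [0.442 0.045 0.12 ] [106 115  95]
300 168 [0.472 0.047 0.12 ] [76 78 66]
280 168 [0.455 0.056 0.181] [183  69  60]
296 168 [0.47  0.053 0.162] [73 48 39]
280 105 [0.454 0.116 0.177] [171 122  88]
287 105 [0.461 0.117 0.177] [166 119  86]
287 92 [0.461 0.128 0.178] [151 110  81]
287 122 [0.461 0.101 0.177] [171 122  87]
292 105 [0.466 0.117 0.176] [124  92  69]
267 15 [0.439 0.197 0.161] [106  77  62]
262 15 [0.434 0.197 0.161] [103  74  60]
273 15 [0.444 0.198 0.158] [67 57 50]
267 40 [0.439 0.176 0.161] [98 74 61]
310 139 [0.483 0.083 0.13 ] [95 91 93]
480 140 [0.68  0.091 0.13 ] [96 92 95]
```

Emit:
{"method": "step_arm", "body": {
  "increments": [
    [0, 0.0234, -0.035, 0.03, 0],
    [0, 0.0234, -0.035, 0.07, 0],
    [0, 0.0234, -0.035, 0.11, 0],
    [0, 0.0234, -0.035, 0.15, 0],
    [0, 0.0234, -0.035, 0.175, 0],
    [0, 0.0234, -0.035, 0.175, 0],
    [-0.9, 0.0234, -0.035, 0.175, 0],
    [-0.9, 0.0234, -0.035, 0.175, 0],
    [-0.9, 0.0234, -0.035, 0.175, 0],
    [-0.9, 0.0234, -0.035, 0.175, 0],
    [-0.9, 0.0234, -0.035, 0.175, 0],
    [-0.9, 0.0234, -0.035, 0.175, 0]
  ]
}}

```text
time_s: 3.15
position: [0.463, 0.0505, 0.1669]
eef_rot: [0.693, 0.721, -0.002, 0.0]
ft_force: [-5.9, -1.2, 1.9]
width: 0.0146
finger_force: 58.8
```

Emit:
{"method": "step_arm", "body": {
  "increments": [
    [-0.9, -0.006, 0, 0, 0],
    [-0.9, -0.012, 0, 0, 0],
    [-0.9, -0.018, 0, 0, 0],
    [-0.9, -0.025, 0, 0, 0],
    [-0.9, -0.026, 0, 0, 0],
    [-0.9, -0.026, 0, 0, 0]
  ]
}}

```text
time_s: 3.65
position: [0.464, 0.0263, 0.1669]
eef_rot: [0.692, 0.721, -0.0, -0.0]
ft_force: [-4.7, 2.0, 0.4]
width: 0.0147
finger_force: 58.9
```

Emit:
{"method": "step_arm", "body": {
  "increments": [
    [0, 0, 0, 0, 0],
    [0, 0, 0, 0, 0],
    [0, 0, 0, 0, 0],
    [0, 0, 0, -0.03, 0],
    [0, 0, 0, -0.05, 0],
    [0, 0.04, 0, -0.05, 0],
    [0, 0.088, 0, -0.05, 0],
    [0, 0.088, 0, -0.05, 0],
    [0, 0.088, 0, -0.02, 0],
    [0, 0.088, 0, 0.008, 0],
    [0, 0.088, 0, 0.008, 0],
    [0, 0.088, 0, 0.008, 0]
  ]
}}

```text
time_s: 4.65
position: [0.4611, 0.1136, 0.1572]
eef_rot: [0.692, 0.722, -0.001, -0.001]
ft_force: [0.5, -0.2, 0.9]
width: 0.0427
finger_force: 0.0
```

Emit:
{"method": "step_arm", "body": {
  "increments": [
    [-0.9, 0, 0, 0, 0],
    [-0.9, 0, 0, 0, 0],
    [-0.9, 0, 0, 0, 0],
    [-0.9, 0, 0, 0, 0],
    [-0.9, 0, 0, 0, 0],
    [-0.9, 0, 0, 0, 0]
  ]
}}

```text
time_s: 5.15
position: [0.46, 0.1139, 0.159]
eef_rot: [0.692, 0.722, -0.001, -0.0]
ft_force: [-7.5, -0.6, 8.9]
width: 0.0151
finger_force: 58.5
```

```bash
python3 - <<'E'
from h import *
s=get_state();print(s["position"],yaw(s["eef_rot"]),s["width"])
m,p,d=snap("top","t1")
# bar arc: pivot y from grip 165mm
r=np.hypot(.165,.024);a0=np.arctan2(.024,.165)
for f in np.arange(0,1.76,.125)[1:]: print(round(f,3),(r*(np.cos(a0)-np.cos(a0+f))).round(4),(-r*(np.sin(a0+f)-np.sin(a0))).round(4))
E
```

```text
[0.46003318 0.11390457 0.15898201] 1.6126409967371265 0.015065925184577658
0.125 0.0043 -0.0204
0.25 0.0111 -0.0401
0.375 0.0203 -0.0588
0.5 0.0317 -0.0762
0.625 0.0452 -0.092
0.75 0.0606 -0.106
0.875 0.0777 -0.118
1.0 0.096 -0.1278
1.125 0.1155 -0.1352
1.25 0.1357 -0.1402
1.375 0.1564 -0.1425
1.5 0.1773 -0.1423
1.625 0.1979 -0.1395
1.75 0.218 -0.1341
```

Emit:
{"method": "step_arm", "body": {
  "increments": [
    [-0.9, 0.004, 0, -0.02, 0],
    [-0.9, 0.011, 0, -0.04, 0],
    [-0.9, 0.02, 0, -0.059, 0],
    [-0.9, 0.032, 0, -0.076, 0],
    [-0.9, 0.045, 0, -0.092, 0],
    [-0.9, 0.061, 0, -0.106, 0],
    [-0.9, 0.078, 0, -0.118, 0],
    [-0.9, 0.096, 0, -0.128, 0],
    [-0.9, 0.115, 0, -0.135, 0],
    [-0.9, 0.136, 0, -0.14, 0],
    [-0.9, 0.136, 0, -0.14, 0]
  ]
}}

```text
time_s: 6.12
position: [0.454, 0.2519, 0.2983]
eef_rot: [0.69, 0.723, -0.0, 0.0]
ft_force: [-3.5, -1.0, 0.9]
width: 0.0149
finger_force: 61.1
```

Emit:
{"method": "step_arm", "body": {
  "increments": [
    [-0.9, 0.02, 0, -0.0025, 0],
    [-0.9, 0.041, 0, -0.002, 0],
    [-0.9, 0.062, 0, 0, 0],
    [-0.9, 0.072, 0, 0.003, 0],
    [-0.9, 0.072, 0, 0.003, 0],
    [-0.9, 0.072, 0, 0.003, 0]
  ]
}}

```text
time_s: 6.62
position: [0.4511, 0.322, 0.2948]
eef_rot: [0.692, 0.722, -0.0, -0.001]
ft_force: [-6.2, 0.2, 1.9]
width: 0.015
finger_force: 65.0
```

Emit:
{"method": "step_arm", "body": {
  "increments": [
    [0, 0, 0, 0, 0],
    [0, 0, 0, 0, 0],
    [0, 0, 0, 0, 0],
    [0, 0, 0, -0.04, 0],
    [0, 0, 0, -0.08, 0],
    [0, 0, 0, -0.1, 0],
    [0, 0, 0, -0.1, 0],
    [0, -0.04, -0.005, -0.1, 0],
    [0, -0.08, -0.01, -0.1, 0],
    [0, -0.12, -0.018, -0.1, 0],
    [0, -0.137, -0.018, -0.08, 0],
    [0, -0.137, -0.018, -0.08, 0]
  ]
}}

```text
time_s: 7.62
position: [0.4404, 0.1774, 0.3715]
eef_rot: [0.696, 0.718, -0.003, 0.001]
ft_force: [-1.0, -1.2, -0.8]
width: 0.043
finger_force: 0.0
```

```bash
python3 - <<'E'
from h import *
s=get_state();print(s["position"],yaw(s["eef_rot"]))
m,p,d=snap("wrist","w2");m,p,d=snap("top","t2")
c=p[100:290,190:330][:,:,::-1];cv2.imwrite("pics/t2c.png",cv2.convertScaleAbs(cv2.resize(c,None,fx=3,fy=3),alpha=1.4))
print(go(.4385,.186,.146,1.612))
E
```

```text
[0.44035074 0.17739441 0.37151649] 1.6028779327300045
[ 0.0031 -0.0019  0.228  -0.0019]
```

View pics/w2.png

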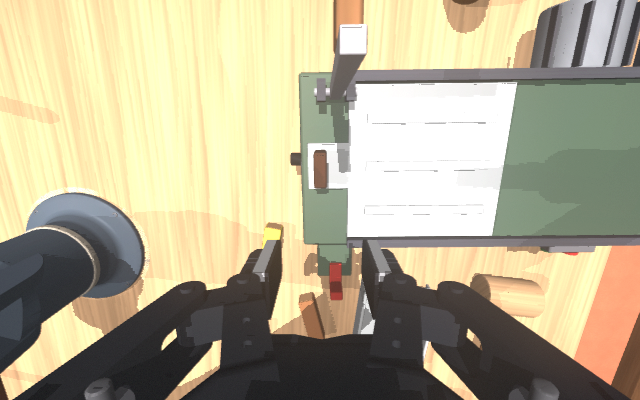

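The bar now stands past upright at (348,60), the red tab is clear at (336,280), and the pull block is at (321,169).

```bash
python3 - <<'E'
from h import *
m,p,d=load("w2")
for u,v in [(321,169),(321,154),(321,184),(316,169),(325,169),(346,118),(500,237),(400,240),(400,76),(560,74)]: print(u,v,pt(m,d,u,v).round(3))
print(get_state()["position"])
E
```

```text
321 169 [0.438 0.191 0.161]
321 154 [0.438 0.209 0.16 ]
321 184 [0.439 0.173 0.162]
316 169 [0.433 0.191 0.161]
325 169 [0.443 0.191 0.161]
346 118 [0.468 0.251 0.12 ]
500 237 [0.694 0.097 0.125]
400 240 [0.552 0.09  0.129]
400 76 [0.529 0.301 0.13 ]
560 74 [0.719 0.309 0.13 ]
[0.44053536 0.1830224  0.37398863]
```

Emit:
{"method": "step_arm", "body": {
  "increments": [
    [0, 0.008, -0.0025, 0.04, 0],
    [0, 0.008, -0.0025, 0.08, 0],
    [0, 0.008, -0.0025, 0.12, 0],
    [0, 0.008, -0.0025, 0.16, 0],
    [0, 0.008, -0.0025, 0.2, 0],
    [0, 0.008, -0.0025, 0.228, 0],
    [0, 0.008, -0.0025, 0.228, 0],
    [-0.9, 0.008, -0.0025, 0.228, 0],
    [-0.9, 0.008, -0.0025, 0.228, 0],
    [-0.9, 0.008, -0.0025, 0.228, 0],
    [-0.9, 0.008, -0.0025, 0.228, 0],
    [-0.9, 0.008, -0.0025, 0.228, 0]
  ]
}}

```text
time_s: 8.72
position: [0.4389, 0.1938, 0.1485]
eef_rot: [0.692, 0.722, 0.003, 0.001]
ft_force: [-0.6, 4.2, 5.3]
width: 0.0153
finger_force: 60.2
```

Emit:
{"method": "step_arm", "body": {
  "increments": [
    [-0.9, 0, 0.02, 0, 0],
    [-0.9, 0, 0.05, 0, 0],
    [-0.9, 0, 0.08, 0, 0],
    [-0.9, 0, 0.11, 0, 0],
    [-0.9, 0, 0.14, 0, 0],
    [-0.9, 0, 0.17, 0, 0],
    [-0.9, 0, 0.2, 0, 0],
    [-0.9, 0, 0.22, 0, 0],
    [-0.9, 0, 0.231, 0, 0],
    [-0.9, 0, 0.234, 0, 0],
    [-0.9, 0, 0.234, 0, 0],
    [-0.9, 0, 0.234, 0, 0]
  ]
}}

```text
time_s: 9.72
position: [0.6674, 0.2037, 0.1486]
eef_rot: [0.691, 0.722, -0.002, -0.002]
ft_force: [-14.0, -0.5, 10.1]
width: 0.0147
finger_force: 61.3
```

Emit:
{"method": "step_arm", "body": {
  "increments": [
    [0, 0, 0, 0, 0],
    [0, 0, 0, 0, 0],
    [0, 0, 0, 0, 0],
    [0, 0, 0, -0.04, 0],
    [0, 0, 0, -0.08, 0],
    [0, 0, 0, -0.12, 0],
    [0, 0, 0, -0.16, 0],
    [0, 0, 0, -0.2, 0],
    [0, -0.04, -0.02, -0.2, 0],
    [0, -0.08, -0.04, -0.2, 0],
    [0, -0.12, -0.06, -0.2, 0],
    [0, -0.12, -0.06, -0.2, 0]
  ]
}}

```text
time_s: 10.72
position: [0.6157, 0.0705, 0.3466]
eef_rot: [0.696, 0.718, -0.002, 0.002]
ft_force: [0.1, -0.5, -0.4]
width: 0.0425
finger_force: 0.0
```

Emit:
{"method": "step_arm", "body": {
  "increments": [
    [0, -0.036, -0.014, 0, 0],
    [0, -0.073, -0.029, 0, 0],
    [0, -0.109, -0.043, 0, 0],
    [0, -0.145, -0.057, 0, 0],
    [0, -0.182, -0.071, 0, 0],
    [0, -0.218, -0.086, 0, 0],
    [0, -0.254, -0.1, 0, 0],
    [0, -0.29, -0.114, 0, 0],
    [0, -0.327, -0.128, 0, 0],
    [0, -0.363, -0.142, 0, 0],
    [0, -0.406, -0.159, 0, 0],
    [0, -0.406, -0.159, 0, 0]
  ]
}}

```text
time_s: 11.72
position: [0.4698, -0.3432, 0.3457]
eef_rot: [0.697, 0.717, -0.003, 0.001]
ft_force: [-1.0, -1.5, -0.1]
width: 0.0427
finger_force: 0.0
```

```bash
python3 - <<'E'
from h import *
s=get_state();print(s["time_s"],s["position"],yaw(s["eef_rot"]));snap("wrist","w3")
m,p,d=load("w3")
K=m["K"];v,u=np.mgrid[0:400,0:640];X=np.stack([(u-K[0,2])/K[0,0]*d,(v-K[1,2])/K[1,1]*d,d],-1)@R.from_quat(m["orientation"]).as_matrix().T+m["position"]
z=X[...,2];pc=p.astype(int);mk=((z>.022)&(z<.04)&(pc[...,0]>pc[...,2]+25)&(pc[...,0]<225)).astype(np.uint8)
n,l,st,c=cv2.connectedComponentsWithStats(mk)
for i in range(1,n):
    if st[i,4]>150:
        q=X[l==i][:,:2];r=cv2.minAreaRect((q*1000).astype(np.float32));print(c[i].round(),st[i,4],np.round(r[0]),np.round(r[1]),r[2])
E
```

```text
11.7167 [ 0.46982618 -0.34317157  0.34568695] 1.5983309784455133
[300.  26.] 1171 [ 434. -149.] [30. 67.] 14.908780097961426
[537.  61.] 691 [ 764. -189.] [158.   7.] 85.86805725097656
[398.  63.] 1740 [ 574. -193.] [ 30. 101.] 85.72093963623047
[290. 108.] 1452 [ 420. -260.] [ 30. 101.] 12.512969970703125
[397.  88.] 1546 [ 575. -227.] [ 30. 101.] 85.86095428466797
[304. 190.] 1163 [ 443. -384.] [ 31. 101.] 19.026262283325195
[455. 195.] 982 [ 690. -378.] [111.  45.] 37.92089080810547
[354. 216.] 1033 [ 526. -427.] [ 30. 101.] 10.955957412719727
[471. 217.] 469 [ 723. -416.] [99. 20.] 48.233619689941406
[322. 281.] 415 [ 475. -545.] [143.   9.] 0.1664630025625229
```

View pics/w3.png

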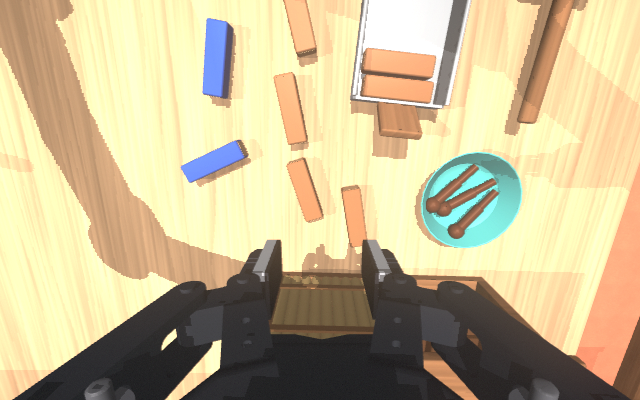

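The wrist view shows three loose billets whole at (290,108), (304,190) and (354,216), and the fourth at (300,26). The two in the tray are at (398,63) and (397,88). The shapes measure 30×101 mm, which matches the spec.

```bash
cat >> h.py <<'E'
TO=np.array([.581,-.166]);TX=np.array([.0732,.9973])
def slot(x,y=0): return TO+x*TX+y*np.array([-TX[1],TX[0]])
def chain(start,wps):
    "start,wps: (x,y,z,psi_deg)"
    a=np.array(start,float)
    for w in wps:
        w=np.array(w,float);ps=np.radians(a[3]);D=w[:3]-a[:3]
        sp=-((np.radians(w[3]-a[3])+np.pi)%(2*np.pi)-np.pi)
        print(w.round(3),"->",[round(D[0]*np.cos(ps)+D[1]*np.sin(ps),3),round(D[0]*np.sin(ps)-D[1]*np.cos(ps),3),round(-D[2],3),round(sp,3)]);a=w
def cur(): s=get_state();return [*s["position"],np.degrees(yaw(s["eef_rot"]))]
E
python3 - <<'E'
from h import *
A=slot(.049)
print(cur());chain(cur(),[(.443,-.384,.10,109),(.443,-.384,.022,109),(.443,-.384,.13,109),(*A,.13,175.8),(*A,.028,175.8)])
E
```

```text
[np.float64(0.4712156622359848), np.float64(-0.34017708118476997), np.float64(0.3457226712239398), np.float64(91.7314628028507)]
[ 4.43e-01 -3.84e-01  1.00e-01  1.09e+02] -> [np.float64(-0.043), np.float64(-0.03), np.float64(0.246), np.float64(-0.301)]
[ 4.43e-01 -3.84e-01  2.20e-02  1.09e+02] -> [np.float64(0.0), np.float64(0.0), np.float64(0.078), np.float64(-0.0)]
[  0.443  -0.384   0.13  109.   ] -> [np.float64(0.0), np.float64(0.0), np.float64(-0.108), np.float64(-0.0)]
[ 5.850e-01 -1.170e-01  1.300e-01  1.758e+02] -> [np.float64(0.206), np.float64(0.221), np.float64(-0.0), np.float64(-1.166)]
[ 5.850e-01 -1.170e-01  2.800e-02  1.758e+02] -> [np.float64(0.0), np.float64(0.0), np.float64(0.102), np.float64(-0.0)]
```

Emit:
{"method": "step_arm", "body": {
  "increments": [
    [0.2, -0.043, -0.03, 0.246, -0.301],
    [0.2, -0.043, -0.03, 0.246, -0.301],
    [0.2, -0.043, -0.03, 0.246, -0.301],
    [0.2, -0.043, -0.03, 0.246, -0.301],
    [0.2, -0.043, -0.03, 0.246, -0.301],
    [0.2, -0.043, -0.03, 0.246, -0.301],
    [0.2, -0.043, -0.03, 0.246, -0.301],
    [0.2, -0.043, -0.03, 0.246, -0.301],
    [0.2, -0.043, -0.03, 0.28, -0.301],
    [0.2, -0.043, -0.03, 0.31, -0.301],
    [0.2, -0.043, -0.03, 0.324, -0.301],
    [0.2, -0.043, -0.03, 0.324, -0.301]
  ]
}}

```text
time_s: 12.77
position: [0.4469, -0.3763, 0.0221]
eef_rot: [0.576, 0.818, 0.0, -0.001]
ft_force: [0.1, 0.4, 0.7]
width: 0.0511
finger_force: 0.0
```

Emit:
{"method": "step_arm", "body": {
  "increments": [
    [-0.8, 0, 0, 0, 0],
    [-0.8, 0, 0, 0, 0],
    [-0.8, 0, 0, 0, 0],
    [-0.8, 0, 0, 0, 0],
    [-0.8, 0, 0, 0, 0],
    [-0.8, 0, 0, -0.03, 0],
    [-0.8, 0, 0, -0.07, 0],
    [-0.8, 0, 0, -0.108, 0],
    [-0.8, 0, 0, -0.108, 0]
  ]
}}

```text
time_s: 13.52
position: [0.4513, -0.3798, 0.1392]
eef_rot: [0.576, 0.817, -0.0, 0.008]
ft_force: [0.5, -0.7, -0.8]
width: 0.0286
finger_force: 60.7
```

Emit:
{"method": "step_arm", "body": {
  "increments": [
    [-0.8, 0.02, 0.02, 0, -0.1],
    [-0.8, 0.04, 0.04, 0, -0.2],
    [-0.8, 0.06, 0.063, 0, -0.3],
    [-0.8, 0.08, 0.085, 0, -0.42],
    [-0.8, 0.1, 0.108, 0, -0.54],
    [-0.8, 0.12, 0.13, 0, -0.66],
    [-0.8, 0.14, 0.152, 0, -0.78],
    [-0.8, 0.16, 0.173, 0, -0.9],
    [-0.8, 0.18, 0.195, 0, -1.02],
    [-0.8, 0.206, 0.221, 0, -1.14],
    [-0.8, 0.206, 0.221, 0, -1.166],
    [-0.8, 0.206, 0.221, 0, -1.166]
  ]
}}

```text
time_s: 14.52
position: [0.5864, -0.1059, 0.1315]
eef_rot: [0.028, 1.0, 0.001, 0.001]
ft_force: [-1.6, -0.2, -0.8]
width: 0.0285
finger_force: 60.7
```

```bash
python3 - <<'E'
from h import *
s=get_state();print(cur(),s["width"],s["finger_force"],s["joint_pos"].round(2))
chain(cur(),[(*slot(.049),.028,175.8)])
E
```

```text
[np.float64(0.586412849867225), np.float64(-0.10590469013617933), np.float64(0.13150304750317646), np.float64(176.74149042295937)] 0.02847566706674114 60.6841242313385 [ 0.71  0.6  -0.83  1.8   0.53  0.97  1.17]
[ 5.850e-01 -1.170e-01  2.800e-02  1.758e+02] -> [np.float64(0.001), np.float64(-0.011), np.float64(0.104), np.float64(0.016)]
```

Emit:
{"method": "step_arm", "body": {
  "increments": [
    [-0.8, 0, -0.005, 0, 0.016],
    [-0.8, 0.001, -0.011, 0.03, 0.016],
    [-0.8, 0.001, -0.011, 0.06, 0.016],
    [-0.8, 0.001, -0.011, 0.085, 0.016],
    [-0.8, 0.001, -0.011, 0.085, 0.016],
    [-0.8, 0.001, -0.011, 0.085, 0.016],
    [-0.8, 0.001, -0.011, 0.085, 0.016],
    [-0.8, 0.001, -0.011, 0.085, 0.016]
  ]
}}

```text
time_s: 15.18
position: [0.585, -0.1205, 0.0474]
eef_rot: [0.04, 0.999, -0.0, 0.002]
ft_force: [1.0, 0.2, -1.4]
width: 0.0289
finger_force: 60.7
```

Emit:
{"method": "step_arm", "body": {
  "increments": [
    [-0.8, 0, 0.004, 0.015, 0],
    [-0.8, 0, 0.004, 0.019, 0],
    [-0.8, 0, 0.004, 0.019, 0],
    [0.0, 0, 0.004, 0.019, 0],
    [0.0, 0, 0.004, 0.019, 0],
    [0.0, 0, 0.004, 0.019, 0],
    [0.0, 0, 0.004, -0.015, 0],
    [0.0, 0, 0.004, -0.055, 0],
    [0.0, 0, 0.004, -0.09, 0],
    [0.0, 0, 0.004, -0.09, 0],
    [0.0, 0, 0.004, -0.09, 0],
    [0.0, 0, 0.004, -0.09, 0]
  ]
}}

```text
time_s: 16.18
position: [0.5832, -0.1161, 0.1345]
eef_rot: [0.039, 0.999, -0.0, -0.001]
ft_force: [-1.5, -0.4, -0.6]
width: 0.0426
finger_force: 0.0
```

```bash
python3 - <<'E'
from h import *
B=slot(.011);print(cur())
chain(cur(),[(.526,-.427,.10,101)]);chain((.526,-.427,.022,101),[(.526,-.427,.13,101),(*B,.13,175.8),(*B,.052,175.8)])
E
```

```text
[np.float64(0.5831957723401643), np.float64(-0.11614602475194367), np.float64(0.13454241259380106), np.float64(175.5294712579909)]
[ 5.26e-01 -4.27e-01  1.00e-01  1.01e+02] -> [np.float64(0.033), np.float64(-0.314), np.float64(0.035), np.float64(1.301)]
[  0.526  -0.427   0.13  101.   ] -> [np.float64(0.0), np.float64(0.0), np.float64(-0.108), np.float64(-0.0)]
[ 5.820e-01 -1.550e-01  1.300e-01  1.758e+02] -> [np.float64(0.256), np.float64(0.107), np.float64(-0.0), np.float64(-1.306)]
[ 5.820e-01 -1.550e-01  5.200e-02  1.758e+02] -> [np.float64(0.0), np.float64(0.0), np.float64(0.078), np.float64(-0.0)]
```

Emit:
{"method": "step_arm", "body": {
  "increments": [
    [0.2, 0.003, -0.03, -0.01, 0.12],
    [0.2, 0.006, -0.06, -0.01, 0.24],
    [0.2, 0.009, -0.09, -0.01, 0.36],
    [0.2, 0.012, -0.12, -0.01, 0.48],
    [0.2, 0.015, -0.15, -0.01, 0.6],
    [0.2, 0.018, -0.18, 0, 0.72],
    [0.2, 0.021, -0.21, 0, 0.84],
    [0.2, 0.024, -0.24, 0, 0.96],
    [0.2, 0.027, -0.27, 0, 1.08],
    [0.2, 0.03, -0.3, 0, 1.2],
    [0.2, 0.033, -0.314, 0, 1.3],
    [0.2, 0.033, -0.314, 0, 1.3]
  ]
}}

```text
time_s: 17.18
position: [0.5229, -0.4313, 0.1324]
eef_rot: [0.639, 0.769, -0.002, -0.002]
ft_force: [-0.4, -0.7, 0.1]
width: 0.0512
finger_force: 0.0
```

Emit:
{"method": "step_arm", "body": {
  "increments": [
    [0.2, 0, 0, 0.04, 0],
    [0.2, 0, 0, 0.05, 0],
    [0.2, 0, 0, 0.05, 0]
  ]
}}

```text
time_s: 17.43
position: [0.5239, -0.4231, 0.0803]
eef_rot: [0.634, 0.773, -0.0, -0.005]
ft_force: [0.1, 0.6, -0.5]
width: 0.0514
finger_force: 0.0
```

```bash
cat >> h.py <<'E'
def billets(tag,zr=(.022,.04)):
    s=cur();m,p,d=snap("wrist",tag);print("cur",np.round(s,4))
    K=m["K"];v,u=np.mgrid[0:400,0:640];X=np.stack([(u-K[0,2])/K[0,0]*d,(v-K[1,2])/K[1,1]*d,d],-1)@R.from_quat(m["orientation"]).as_matrix().T+m["position"]
    z=X[...,2];pc=p.astype(int);mk=((z>zr[0])&(z<zr[1])&(pc[...,0]>pc[...,2]+25)).astype(np.uint8)
    n,l,st,c=cv2.connectedComponentsWithStats(mk)
    for i in range(1,n):
        if st[i,4]>200:
            r=cv2.minAreaRect((X[l==i][:,:2]*1000).astype(np.float32));print(c[i].round(),st[i,4],np.round(r[0]),np.round(r[1]),round(r[2],1),z[l==i].mean().round(3))
E
python3 - <<'E'
from h import *
billets("w4")
E
```

```text
cur [ 5.239000e-01 -4.231000e-01  8.030000e-02  1.012399e+02]
[201.   7.] 793 [ 431. -306.] [30.  7.] 14.1 0.028
[564. 216.] 5306 [ 688. -384.] [100.  46.] 42.2 0.026
[324. 229.] 6038 [ 526. -427.] [30. 99.] 11.2 0.03
[582. 277.] 2193 [ 716. -418.] [86. 19.] 53.8 0.026
[203. 360.] 389 [ 456. -542.] [16. 13.] 38.7 0.032
```

Emit:
{"method": "step_arm", "body": {
  "increments": [
    [0.2, 0, 0, 0.03, 0],
    [0.2, 0, 0, 0.058, 0],
    [0.2, 0, 0, 0.058, 0],
    [-0.8, 0, 0, 0.058, 0],
    [-0.8, 0, 0, 0.058, 0],
    [-0.8, 0, 0, 0.058, 0],
    [-0.8, 0, 0, 0.058, 0],
    [-0.8, 0, 0, 0.058, 0],
    [-0.8, 0, 0, 0.02, 0],
    [-0.8, 0, 0, -0.02, 0],
    [-0.8, 0, 0, -0.05, 0],
    [-0.8, 0, 0, -0.05, 0]
  ]
}}

```text
time_s: 18.48
position: [0.5307, -0.4285, 0.1437]
eef_rot: [0.636, 0.772, 0.0, 0.007]
ft_force: [0.5, -1.1, 0.5]
width: 0.0286
finger_force: 61.5
```

Emit:
{"method": "step_arm", "body": {
  "increments": [
    [-0.8, 0.023, 0.01, 0, -0.12],
    [-0.8, 0.046, 0.02, 0, -0.24],
    [-0.8, 0.069, 0.03, 0, -0.36],
    [-0.8, 0.092, 0.04, 0, -0.48],
    [-0.8, 0.115, 0.05, 0, -0.6],
    [-0.8, 0.138, 0.06, 0, -0.72],
    [-0.8, 0.161, 0.07, 0, -0.84],
    [-0.8, 0.184, 0.08, 0, -0.96],
    [-0.8, 0.207, 0.09, 0, -1.08],
    [-0.8, 0.23, 0.1, 0, -1.2],
    [-0.8, 0.254, 0.107, 0, -1.3],
    [-0.8, 0.254, 0.107, 0, -1.3]
  ]
}}

```text
time_s: 19.48
position: [0.5836, -0.1495, 0.1362]
eef_rot: [0.033, 0.999, 0.002, 0.001]
ft_force: [0.0, 1.0, 0.1]
width: 0.0281
finger_force: 61.5
```

Emit:
{"method": "step_arm", "body": {
  "increments": [
    [-0.8, 0, 0, 0.03, 0],
    [-0.8, 0, 0, 0.06, 0],
    [-0.8, 0, 0, 0.06, 0],
    [-0.8, 0, 0, 0.06, 0]
  ]
}}

```text
time_s: 19.82
position: [0.5818, -0.1569, 0.0744]
eef_rot: [0.039, 0.999, 0.0, -0.001]
ft_force: [0.2, 0.1, -0.5]
width: 0.0283
finger_force: 61.5
```

```bash
python3 - <<'E'
from h import *
print(get_state()["width"]);billets("w5",(.028,.07));chain(cur(),[(*slot(.011),.05,175.8)])
E
```

```text
0.028310018779162557
cur [ 5.818000e-01 -1.569000e-01  7.440000e-02  1.755032e+02]
[38.  5.] 370 [ 442. -294.] [24.  6.] 87.2 0.03
[278.   6.] 483 [ 452. -167.] [26.  8.] 85.7 0.03
[260. 202.] 5412 [ 569. -191.] [34. 91.] 85.6 0.034
[210. 216.] 6324 [ 570. -227.] [32. 91.] 85.7 0.034
[321. 164.] 336 [ 534. -152.] [28.  2.] 85.8 0.06
[388. 214.] 4752 [ 581. -114.] [30. 82.] 85.3 0.034
[133. 243.] 7309 [ 573. -263.] [36. 56.] 87.1 0.055
[ 5.820e-01 -1.550e-01  5.000e-02  1.758e+02] -> [np.float64(0.002), np.float64(0.002), np.float64(0.026), np.float64(-0.005)]
```

Emit:
{"method": "step_arm", "body": {
  "increments": [
    [-0.8, 0, 0.004, 0.015, 0],
    [-0.8, 0, 0.004, 0.027, 0],
    [-0.8, 0, 0.004, 0.027, 0],
    [-0.8, 0, 0.004, 0.027, 0],
    [0.1, 0, 0.004, 0.027, 0],
    [0.1, 0, 0.004, 0.027, 0],
    [0.1, 0, 0.004, 0.027, 0],
    [0.1, 0, 0.004, 0.0, 0],
    [0.1, 0, 0.004, -0.03, 0],
    [0.1, 0, 0.004, -0.06, 0],
    [0.1, 0, 0.004, -0.06, 0],
    [0.1, 0, 0.004, -0.06, 0]
  ]
}}

```text
time_s: 20.87
position: [0.5846, -0.1526, 0.1376]
eef_rot: [0.039, 0.999, -0.001, 0.002]
ft_force: [-1.0, 0.4, -0.7]
width: 0.0469
finger_force: 0.0
```

```bash
python3 - <<'E'
from h import *
billets("w6",(.02,.07))
chain(cur(),[(.420,-.260,.12,102.5)])
E
```

```text
cur [ 5.846000e-01 -1.526000e-01  1.376000e-01  1.755297e+02]
[140.  14.] 3307 [ 434. -261.] [101.  26.] 86.8 0.029
[308.  15.] 3039 [ 445. -137.] [94. 27.] 87.3 0.029
[252. 192.] 8377 [ 575. -210.] [ 66. 105.] 86.1 0.033
[321. 201.] 3931 [ 585. -151.] [ 30. 100.] 85.8 0.034
[364. 200.] 3756 [ 593. -115.] [ 30. 106.] 85.4 0.034
[179. 207.] 3490 [ 573. -263.] [31. 56.] 85.7 0.055
[ 85. 305.] 2185 [ 672. -390.] [68. 42.] 36.2 0.026
[ 53. 336.] 993 [ 707. -433.] [55. 20.] 45.4 0.026
[445. 370.] 1143 [753. -42.] [62. 19.] 42.5 0.058
[  0.42  -0.26   0.12 102.5 ] -> [np.float64(0.154), np.float64(-0.12), np.float64(0.016), np.float64(1.275)]
```

Emit:
{"method": "step_arm", "body": {
  "increments": [
    [0.2, 0.015, -0.012, -0.04, 0.12],
    [0.2, 0.03, -0.024, -0.06, 0.24],
    [0.2, 0.045, -0.036, -0.06, 0.36],
    [0.2, 0.06, -0.048, -0.06, 0.48],
    [0.2, 0.075, -0.06, -0.06, 0.6],
    [0.2, 0.09, -0.072, -0.06, 0.72],
    [0.2, 0.105, -0.084, -0.06, 0.84],
    [0.2, 0.12, -0.096, -0.05, 0.96],
    [0.2, 0.135, -0.108, -0.05, 1.08],
    [0.2, 0.154, -0.12, -0.05, 1.2],
    [0.2, 0.154, -0.12, -0.05, 1.275],
    [0.2, 0.154, -0.12, -0.05, 1.275]
  ]
}}

```text
time_s: 21.92
position: [0.4183, -0.2609, 0.1841]
eef_rot: [0.628, 0.779, -0.001, -0.001]
ft_force: [-0.3, 0.9, 0.0]
width: 0.0512
finger_force: 0.0
```

```bash
python3 - <<'E'
from h import *
billets("w7",(.02,.04))
E
```

```text
cur [  0.4183  -0.2609   0.1841 102.2664]
[364.  58.] 3976 [ 430. -133.] [30. 99.] 14.7 0.03
[537.  80.] 4430 [ 593. -115.] [ 32. 108.] 86.8 0.033
[516. 120.] 3827 [ 589. -152.] [ 30. 110.] 85.7 0.033
[492. 160.] 3046 [ 575. -193.] [30. 99.] 85.7 0.034
[324. 188.] 2795 [ 420. -259.] [ 30. 100.] 12.4 0.03
[479. 193.] 2910 [ 575. -227.] [ 30. 100.] 85.7 0.034
[467. 214.] 204 [ 573. -249.] [57. 15.] 8.4 0.037
[633. 254.] 277 [ 759. -252.] [32.  9.] 81.3 0.033
[539. 312.] 297 [ 699. -350.] [38. 11.] 44.3 0.024
[558. 329.] 263 [ 730. -368.] [37. 11.] 29.8 0.024
```

```bash
python3 - <<'E'
from h import *
chain((.42,-.259,.022,102.4),[(.42,-.259,.15,102.4),(.577,-.21,.15,175.7),(.577,-.21,.06,175.7),(.577,-.21,.16,175.7),(.43,-.134,.16,104.7)])
chain((.43,-.134,.022,104.7),[(.43,-.134,.15,104.7),(.586,-.134,.15,175.7)])
E
```

```text
[  0.42   -0.259   0.15  102.4  ] -> [np.float64(0.0), np.float64(0.0), np.float64(-0.128), np.float64(-0.0)]
[ 5.770e-01 -2.100e-01  1.500e-01  1.757e+02] -> [np.float64(0.014), np.float64(0.164), np.float64(-0.0), np.float64(-1.279)]
[ 5.770e-01 -2.100e-01  6.000e-02  1.757e+02] -> [np.float64(0.0), np.float64(0.0), np.float64(0.09), np.float64(-0.0)]
[ 5.770e-01 -2.100e-01  1.600e-01  1.757e+02] -> [np.float64(0.0), np.float64(0.0), np.float64(-0.1), np.float64(-0.0)]
[  0.43   -0.134   0.16  104.7  ] -> [np.float64(0.152), np.float64(0.065), np.float64(-0.0), np.float64(1.239)]
[  0.43   -0.134   0.15  104.7  ] -> [np.float64(0.0), np.float64(0.0), np.float64(-0.128), np.float64(-0.0)]
[ 5.860e-01 -1.340e-01  1.500e-01  1.757e+02] -> [np.float64(-0.04), np.float64(0.151), np.float64(-0.0), np.float64(-1.239)]
```

Emit:
{"method": "step_arm", "body": {
  "increments": [
    [0.2, 0.0016, 0.002, 0.04, 0],
    [0.2, 0.0016, 0.002, 0.08, 0],
    [0.2, 0.0016, 0.002, 0.12, 0],
    [0.2, 0.0016, 0.002, 0.15, 0],
    [0.2, 0.0016, 0.002, 0.162, 0],
    [0.2, 0.0016, 0.002, 0.162, 0],
    [-0.8, 0.0016, 0.002, 0.162, 0],
    [-0.8, 0.0016, 0.002, 0.162, 0],
    [-0.8, 0.0016, 0.002, 0.162, 0],
    [-0.8, 0.0016, 0.002, 0.162, 0],
    [-0.8, 0.0016, 0.002, 0.162, 0]
  ]
}}

```text
time_s: 22.88
position: [0.4231, -0.2589, 0.025]
eef_rot: [0.626, 0.78, 0.0, 0.002]
ft_force: [-0.1, 0.6, 6.8]
width: 0.0285
finger_force: 61.3
```

Emit:
{"method": "step_arm", "body": {
  "increments": [
    [-0.8, 0, 0, -0.04, 0],
    [-0.8, 0, 0, -0.08, 0],
    [-0.8, 0, 0, -0.125, 0],
    [-0.8, 0, 0.01, -0.125, -0.1],
    [-0.8, 0.002, 0.03, -0.125, -0.22],
    [-0.8, 0.004, 0.05, -0.125, -0.34],
    [-0.8, 0.006, 0.07, -0.125, -0.46],
    [-0.8, 0.008, 0.09, -0.125, -0.58],
    [-0.8, 0.01, 0.11, -0.125, -0.7],
    [-0.8, 0.012, 0.13, -0.125, -0.82],
    [-0.8, 0.014, 0.15, -0.125, -0.94],
    [-0.8, 0.015, 0.161, -0.125, -1.06]
  ]
}}

```text
time_s: 23.88
position: [0.5779, -0.2078, 0.1491]
eef_rot: [0.142, 0.99, 0.0, 0.001]
ft_force: [0.3, -0.1, -0.2]
width: 0.0283
finger_force: 60.4
```

Emit:
{"method": "step_arm", "body": {
  "increments": [
    [-0.8, 0, 0, 0, -0.11],
    [-0.8, 0, 0, 0, -0.219],
    [-0.8, 0, 0, 0.03, -0.219],
    [-0.8, 0, 0, 0.06, -0.219],
    [-0.8, 0, 0, 0.06, -0.219],
    [-0.8, 0, 0, 0.06, -0.219]
  ]
}}

```text
time_s: 24.38
position: [0.5748, -0.2089, 0.0876]
eef_rot: [0.037, 0.999, 0.0, -0.001]
ft_force: [1.3, 0.4, 0.9]
width: 0.0285
finger_force: 60.3
```

```bash
python3 - <<'E'
from h import *
print(cur(),get_state()["width"]);chain(cur(),[(.577,-.21,.06,175.7)])
E
```

```text
[np.float64(0.5748108910856258), np.float64(-0.2089112009456399), np.float64(0.08763212699552736), np.float64(175.7617226946686)] 0.02845637641493184
[ 5.770e-01 -2.100e-01  6.000e-02  1.757e+02] -> [np.float64(-0.002), np.float64(-0.001), np.float64(0.028), np.float64(0.001)]
```

Emit:
{"method": "step_arm", "body": {
  "increments": [
    [-0.8, 0, 0, 0.015, 0],
    [-0.8, 0, 0, 0.025, 0],
    [-0.8, 0, 0, 0.025, 0],
    [-0.8, 0, 0, 0.025, 0],
    [0.1, 0, 0, 0.025, 0],
    [0.1, 0, 0, 0.025, 0],
    [0.1, 0, 0, 0.025, 0],
    [0.1, 0, 0, -0.015, 0],
    [0.1, 0, 0, -0.05, 0],
    [0.1, 0, 0, -0.08, 0],
    [0.1, 0, 0, -0.08, 0],
    [0.1, 0, 0, -0.08, 0]
  ]
}}

```text
time_s: 25.38
position: [0.5772, -0.2089, 0.1707]
eef_rot: [0.037, 0.999, -0.001, 0.002]
ft_force: [-0.1, -0.6, 0.0]
width: 0.0471
finger_force: 0.0
```

Emit:
{"method": "step_arm", "body": {
  "increments": [
    [0.2, 0.013, 0.006, 0, 0.11],
    [0.2, 0.026, 0.012, 0, 0.22],
    [0.2, 0.04, 0.018, 0, 0.34],
    [0.2, 0.053, 0.024, 0, 0.46],
    [0.2, 0.067, 0.03, 0, 0.58],
    [0.2, 0.08, 0.036, 0, 0.7],
    [0.2, 0.094, 0.042, 0, 0.82],
    [0.2, 0.108, 0.048, 0, 0.94],
    [0.2, 0.122, 0.054, 0, 1.06],
    [0.2, 0.136, 0.06, 0, 1.18],
    [0.2, 0.15, 0.064, 0, 1.24],
    [0.2, 0.15, 0.064, 0, 1.24]
  ]
}}

```text
time_s: 26.38
position: [0.4274, -0.133, 0.167]
eef_rot: [0.611, 0.792, -0.002, -0.002]
ft_force: [-0.8, -0.3, -0.2]
width: 0.0515
finger_force: 0.0
```

```bash
python3 - <<'E'
from h import *
billets("w8",(.02,.07))
E
```

```text
cur [  0.4274  -0.133    0.167  104.7118]
[268.  34.] 2825 [347.  -6.] [64. 31.] 81.1 0.03
[325. 193.] 3136 [ 430. -133.] [ 30. 102.] 14.9 0.03
[486. 219.] 3228 [ 594. -115.] [ 30. 108.] 85.3 0.033
[467. 251.] 3039 [ 590. -152.] [ 30. 111.] 85.5 0.033
[443. 276.] 1174 [ 570. -184.] [ 21. 108.] 81.0 0.032
[614. 333.] 2629 [ 771. -190.] [113.  21.] 84.7 0.039
[440. 362.] 728 [ 588. -263.] [20. 29.] 80.4 0.058
```

Emit:
{"method": "step_arm", "body": {
  "increments": [
    [0.2, 0, 0.002, 0.04, 0],
    [0.2, 0, 0.002, 0.08, 0],
    [0.2, 0, 0.002, 0.12, 0],
    [0.2, 0, 0.002, 0.144, 0],
    [0.2, 0, 0.002, 0.144, 0],
    [0.2, 0, 0.002, 0.144, 0],
    [-0.8, 0, 0.002, 0.144, 0],
    [-0.8, 0, 0.002, 0.144, 0],
    [-0.8, 0, 0.002, 0.144, 0],
    [-0.8, 0, 0.002, 0.144, 0],
    [-0.8, 0, 0.002, 0.144, 0]
  ]
}}

```text
time_s: 27.35
position: [0.4346, -0.1338, 0.0261]
eef_rot: [0.611, 0.792, 0.001, 0.002]
ft_force: [-0.7, 0.8, 8.6]
width: 0.0285
finger_force: 60.3
```

Emit:
{"method": "step_arm", "body": {
  "increments": [
    [-0.8, 0, 0, -0.04, 0],
    [-0.8, 0, 0, -0.08, 0],
    [-0.8, 0, 0, -0.125, 0],
    [-0.8, -0.004, 0.014, -0.125, -0.12],
    [-0.8, -0.008, 0.03, -0.125, -0.24],
    [-0.8, -0.012, 0.046, -0.125, -0.36],
    [-0.8, -0.016, 0.062, -0.125, -0.48],
    [-0.8, -0.02, 0.08, -0.125, -0.6],
    [-0.8, -0.025, 0.098, -0.125, -0.72],
    [-0.8, -0.03, 0.116, -0.125, -0.84],
    [-0.8, -0.035, 0.134, -0.125, -0.96],
    [-0.8, -0.039, 0.147, -0.125, -1.08]
  ]
}}

```text
time_s: 28.35
position: [0.5865, -0.1341, 0.1501]
eef_rot: [0.114, 0.993, -0.0, 0.001]
ft_force: [0.3, -1.0, 0.3]
width: 0.0288
finger_force: 59.7
```

Emit:
{"method": "step_arm", "body": {
  "increments": [
    [-0.8, 0, 0, 0, -0.1],
    [-0.8, 0, 0, 0, -0.16],
    [-0.8, 0, 0, 0.03, -0.16],
    [-0.8, 0, 0, 0.06, -0.16],
    [-0.8, 0, 0, 0.06, -0.16],
    [-0.8, 0, 0, 0.06, -0.16]
  ]
}}

```text
time_s: 28.85
position: [0.584, -0.134, 0.0888]
eef_rot: [0.037, 0.999, 0.0, -0.001]
ft_force: [-0.5, -0.5, -0.2]
width: 0.0284
finger_force: 59.7
```

```bash
python3 - <<'E'
from h import *
print(cur(),get_state()["width"]);chain(cur(),[(.583,-.134,.06,175.7)])
E
```

```text
[np.float64(0.5840327711606438), np.float64(-0.13403868464231908), np.float64(0.08884965710319902), np.float64(175.763057010888)] 0.028389250836435776
[ 5.830e-01 -1.340e-01  6.000e-02  1.757e+02] -> [np.float64(0.001), np.float64(-0.0), np.float64(0.029), np.float64(0.001)]
```

Emit:
{"method": "step_arm", "body": {
  "increments": [
    [-0.8, 0, 0, 0.015, 0],
    [-0.8, 0, 0, 0.025, 0],
    [-0.8, 0, 0, 0.025, 0],
    [-0.8, 0, 0, 0.025, 0],
    [0.1, 0, 0, 0.025, 0],
    [0.1, 0, 0, 0.025, 0],
    [0.1, 0, 0, 0.025, 0],
    [0.1, 0, 0, -0.015, 0],
    [0.1, 0, 0, -0.055, 0],
    [0.1, 0, 0, -0.095, 0],
    [0.1, 0, 0, -0.13, 0],
    [0.1, 0, 0, -0.13, 0]
  ]
}}

```text
time_s: 29.85
position: [0.5893, -0.1327, 0.2276]
eef_rot: [0.037, 0.999, -0.001, 0.007]
ft_force: [1.3, 0.7, -0.3]
width: 0.047
finger_force: 0.0
```

Emit:
{"method": "step_arm", "body": {
  "increments": [
    [0.8, 0, -0.012, 0, 0.12],
    [0.8, 0, -0.025, 0, 0.24],
    [0.8, 0, -0.037, 0, 0.36],
    [0.8, 0, -0.05, 0, 0.48],
    [0.8, 0, -0.062, 0, 0.6],
    [0.8, 0, -0.075, 0, 0.72],
    [0.8, 0, -0.087, 0, 0.84],
    [0.8, 0, -0.1, 0, 0.96],
    [0.8, 0, -0.115, 0, 1.08],
    [0.8, 0, -0.13, 0, 1.2],
    [0.8, 0, -0.15, 0, 1.32],
    [0.8, 0, -0.15, 0, 1.44]
  ]
}}

```text
time_s: 30.85
position: [0.5729, -0.2885, 0.2191]
eef_rot: [0.691, 0.723, -0.001, 0.001]
ft_force: [0.2, -0.6, -0.5]
width: 0.0771
finger_force: 0.0
```

Emit:
{"method": "step_arm", "body": {
  "increments": [
    [0.8, 0, 0, 0, 0.13],
    [0.8, 0, 0, 0, 0.13],
    [0.8, 0, 0, 0, 0.13]
  ]
}}

```text
time_s: 31.1
position: [0.5742, -0.2829, 0.2195]
eef_rot: [0.731, 0.682, -0.0, 0.0]
ft_force: [0.5, 0.3, 0.2]
width: 0.077
finger_force: 0.0
```

```bash
python3 - <<'E'
from h import *
billets("w9",(.03,.1))
E
```

```text
cur [ 0.5742 -0.2829  0.2195 86.0217]
[323.  36.] 7902 [ 587. -134.] [ 65. 107.] 85.9 0.051
[513.  79.] 4377 [ 774. -192.] [154.  25.] 84.5 0.042
[319. 117.] 6161 [ 575. -210.] [ 63. 106.] 86.1 0.051
[320. 181.] 2858 [ 573. -270.] [44. 56.] 86.0 0.067
[484. 381.] 521 [ 762. -544.] [17.  4.] 1.4 0.06
```

View pics/w9.png

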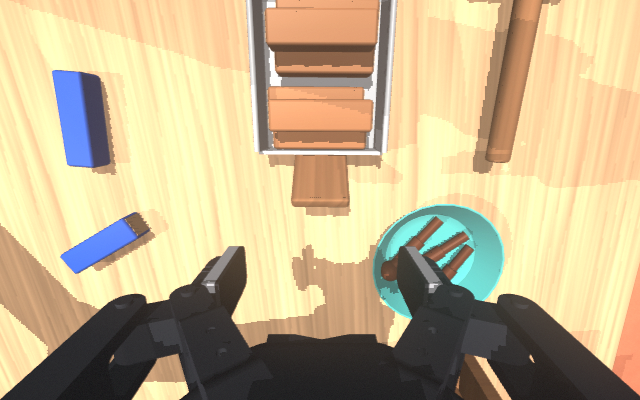

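All six billets are in the tray: two visible pairs at (323,36) and (319,117), each with its base layer below. The handle is at (320,181). Next I grip the handle across its 56 mm width and try a small lift.

Emit:
{"method": "step_arm", "body": {
  "increments": [
    [0.8, -0.001, -0.001, 0.04, 0],
    [0.8, -0.001, -0.001, 0.08, 0],
    [0.8, -0.001, -0.001, 0.12, 0],
    [0.8, -0.001, -0.001, 0.15, 0],
    [0.8, -0.001, -0.001, 0.161, 0],
    [0.8, -0.001, -0.001, 0.161, 0],
    [-0.5, -0.001, -0.001, 0.161, 0],
    [-0.5, -0.001, -0.001, 0.161, 0],
    [-0.5, -0.001, -0.001, 0.161, 0],
    [-0.5, -0.001, -0.001, 0.161, 0],
    [-0.5, -0.001, -0.001, 0.161, 0],
    [-0.5, -0.001, -0.001, 0.161, 0]
  ]
}}

```text
time_s: 32.15
position: [0.5746, -0.2849, 0.061]
eef_rot: [0.732, 0.681, 0.001, 0.002]
ft_force: [0.8, -1.5, 6.7]
width: 0.0549
finger_force: 65.1
```

Emit:
{"method": "step_arm", "body": {
  "increments": [
    [-0.5, 0, 0, -0.003, 0],
    [-0.5, 0, 0, -0.006, 0],
    [-0.5, 0, 0, -0.009, 0],
    [-0.5, 0, 0, -0.012, 0],
    [-0.5, 0, 0, -0.012, 0],
    [-0.5, 0, 0, -0.012, 0]
  ]
}}

```text
time_s: 32.65
position: [0.5726, -0.2843, 0.0701]
eef_rot: [0.732, 0.681, -0.0, -0.0]
ft_force: [-0.5, 0.6, -6.5]
width: 0.055
finger_force: 64.3
```

```bash
cat >> h.py <<'E'
def cloud(tag,n="wrist"):
    m,p,d=snap(n,tag);K=m["K"];v,u=np.mgrid[0:400,0:640]
    return np.stack([(u-K[0,2])/K[0,0]*d,(v-K[1,2])/K[1,1]*d,d],-1)@R.from_quat(m["orientation"]).as_matrix().T+m["position"],p
E
python3 - <<'E'
from h import *
s=get_state();print(cur(),s["ft_force"],s["wrist_torque"],s["width"])
X,p=cloud("w10")
# side wall tops: look at max z per y bin inside tray region
for y in np.arange(-.24,-.02,.02):
    k=(abs(X[...,1]-y)<.005)&(abs(X[...,0]-.582)<.075);zz=X[...,2][k]
    print(round(y,2),k.sum(),np.percentile(zz,[5,50,95]).round(3) if k.sum() else "")
E
```

```text
[np.float64(0.5726271244321149), np.float64(-0.2842953242313073), np.float64(0.0701103375784128), np.float64(85.81881954863599)] [-0.51402878  0.62246054 -6.50790587] [-0.60422235  0.04313844  0.01001975] 0.05497919335816244
-0.24 5044 [0.022 0.043 0.062]
-0.22 5716 [0.042 0.072 0.073]
-0.2 7316 [0.05  0.072 0.073]
-0.18 4989 [0.012 0.042 0.063]
-0.16 5486 [0.012 0.041 0.054]
-0.14 45 [0.01  0.011 0.013]
-0.12 0 
-0.1 0 
-0.08 0 
-0.06 0 
-0.04 0
```

The handle grip holds the full tray level: about 6.5 N of weight and 0.6 Nm at the wrist. Pouring needs the tray to swivel about that grip, so I test while just off the bench whether the opening command can soften the grip.

Emit:
{"method": "step_arm", "body": {
  "increments": [
    [0.1, 0, 0, 0, 0],
    [0.1, 0, 0, 0, 0]
  ]
}}

```text
time_s: 32.87
position: [0.5727, -0.2842, 0.07]
eef_rot: [0.732, 0.681, -0.0, -0.0]
ft_force: [-1.3, 0.0, -6.2]
width: 0.0551
finger_force: 64.3
```

Emit:
{"method": "step_arm", "body": {
  "increments": [
    [0.2, 0, 0, 0, 0],
    [0.2, 0, 0, 0, 0]
  ]
}}

```text
time_s: 33.03
position: [0.5729, -0.2842, 0.0702]
eef_rot: [0.732, 0.681, -0.0, -0.0]
ft_force: [-0.3, 1.1, -5.2]
width: 0.0552
finger_force: 64.3
```

Emit:
{"method": "step_arm", "body": {
  "increments": [
    [0.25, 0, 0, 0, 0],
    [0.25, 0, 0, 0, 0]
  ]
}}

```text
time_s: 33.2
position: [0.5729, -0.2842, 0.0703]
eef_rot: [0.732, 0.681, -0.0, 0.0]
ft_force: [-0.7, 0.8, -5.9]
width: 0.0551
finger_force: 64.3
```

Emit:
{"method": "step_arm", "body": {
  "increments": [
    [0.27, 0, 0, 0, 0],
    [0.27, 0, 0, 0, 0]
  ]
}}

```text
time_s: 33.37
position: [0.5729, -0.2843, 0.0704]
eef_rot: [0.732, 0.681, 0.0, 0.0]
ft_force: [-0.6, -0.6, -6.1]
width: 0.0553
finger_force: 64.3
```

Emit:
{"method": "step_arm", "body": {
  "increments": [
    [0.284, 0, 0, 0, 0],
    [0.284, 0, 0, 0, 0]
  ]
}}

```text
time_s: 33.53
position: [0.5729, -0.2842, 0.0704]
eef_rot: [0.732, 0.681, 0.0, 0.0]
ft_force: [-0.3, -0.5, -5.8]
width: 0.055
finger_force: 64.3
```

Emit:
{"method": "step_arm", "body": {
  "increments": [
    [0.292, 0, 0, 0, 0],
    [0.292, 0, 0, 0, 0]
  ]
}}

```text
time_s: 33.7
position: [0.573, -0.2841, 0.0705]
eef_rot: [0.732, 0.681, 0.0, -0.0]
ft_force: [-0.7, 0.2, -4.6]
width: 0.0552
finger_force: 47.6
```

Emit:
{"method": "step_arm", "body": {
  "increments": [
    [0.3, 0, 0, 0, 0]
  ]
}}

```text
time_s: 33.78
position: [0.5731, -0.284, 0.0705]
eef_rot: [0.732, 0.681, 0.0, -0.0]
ft_force: [-1.2, 0.8, -3.8]
width: 0.0554
finger_force: 27.9
```

The grip force follows the opening command (0.292 gives 48 N, 0.300 gives 28 N), so I can swivel the tray in a controlled way. I'll re-level it on the bench, grip firmly and carry it to the hopper.

Emit:
{"method": "step_arm", "body": {
  "increments": [
    [0.3, 0, 0, 0.006, 0],
    [0.3, 0, 0, 0.011, 0],
    [0.3, 0, 0, 0.011, 0],
    [-0.5, 0, 0, 0.011, 0],
    [-0.5, 0, 0, 0.011, 0],
    [-0.5, 0, 0, 0.011, 0],
    [-0.5, 0, 0, 0.011, 0],
    [-0.5, 0, 0, 0.009, 0],
    [-0.5, 0, 0, 0.004, 0],
    [-0.5, 0, 0, -0.006, 0],
    [-0.5, 0, 0, -0.015, 0],
    [-0.5, 0, 0, -0.02, 0]
  ]
}}

```text
time_s: 34.78
position: [0.5737, -0.2841, 0.0918]
eef_rot: [0.732, 0.681, 0.001, 0.001]
ft_force: [0.5, -0.7, -5.5]
width: 0.055
finger_force: 64.8
```

Emit:
{"method": "step_arm", "body": {
  "increments": [
    [-0.5, 0, 0, -0.01, 0],
    [-0.5, 0, 0, -0.03, 0],
    [-0.5, 0, 0, -0.055, 0],
    [-0.5, 0, 0, -0.08, 0],
    [-0.5, 0, 0, -0.105, 0],
    [-0.5, 0, 0, -0.13, 0],
    [-0.5, 0, 0, -0.155, 0],
    [-0.5, 0, 0, -0.18, 0],
    [-0.5, 0, 0, -0.205, 0],
    [-0.5, 0, 0, -0.225, 0],
    [-0.5, 0, 0, -0.24, 0],
    [-0.5, 0, 0, -0.25, 0]
  ]
}}

```text
time_s: 35.78
position: [0.5732, -0.2838, 0.3431]
eef_rot: [0.732, 0.681, 0.001, 0.001]
ft_force: [1.8, -0.6, -6.4]
width: 0.0551
finger_force: 64.9
```

```bash
python3 - <<'E'
from h import *
s=get_state();print(cur(),s["ft_force"],s["wrist_torque"],s["width"],s["finger_force"])
X,p=cloud("w11")
for y in np.arange(-.24,-.1,.02):
    k=(abs(X[...,1]-y)<.005)&(abs(X[...,0]-.582)<.062)&(X[...,2]>.2);zz=X[...,2][k]
    print(round(y,2),k.sum(),np.percentile(zz,[5,50,95]).round(3) if k.sum() else "")
chain(cur(),[(.569,.1016,.34,92.4)])
E
```

```text
[np.float64(0.5732456100339275), np.float64(-0.2837543020023639), np.float64(0.3430924647348433), np.float64(85.85274377655584)] [ 1.8342259  -0.56009088 -6.37491766] [-0.66908057  0.02799775  0.02018188] 0.05511997256757539 64.90386843681335
-0.24 3743 [0.291 0.306 0.326]
-0.22 4862 [0.316 0.332 0.334]
-0.2 3996 [0.297 0.329 0.33 ]
-0.18 4962 [0.263 0.282 0.303]
-0.16 5261 [0.276 0.291 0.305]
-0.14 254 [0.255 0.263 0.282]
-0.12 0 
[ 0.569  0.102  0.34  92.4  ] -> [np.float64(0.384), np.float64(-0.033), np.float64(0.004), np.float64(-0.115)]
```

Emit:
{"method": "step_arm", "body": {
  "increments": [
    [-0.5, 0.008, -0.001, 0, -0.01],
    [-0.5, 0.028, -0.003, 0, -0.02],
    [-0.5, 0.056, -0.005, 0, -0.03],
    [-0.5, 0.085, -0.008, 0, -0.04],
    [-0.5, 0.114, -0.01, 0, -0.05],
    [-0.5, 0.143, -0.013, 0, -0.06],
    [-0.5, 0.172, -0.015, 0, -0.07],
    [-0.5, 0.201, -0.018, 0, -0.08],
    [-0.5, 0.23, -0.02, 0, -0.09],
    [-0.5, 0.258, -0.022, 0, -0.1],
    [-0.5, 0.28, -0.024, 0, -0.11],
    [-0.5, 0.3, -0.026, 0, -0.115]
  ]
}}

```text
time_s: 36.83
position: [0.5665, 0.021, 0.3388]
eef_rot: [0.69, 0.724, -0.001, -0.002]
ft_force: [-0.1, -0.6, -5.9]
width: 0.0547
finger_force: 64.7
```

Emit:
{"method": "step_arm", "body": {
  "increments": [
    [-0.5, 0.018, 0, 0, 0],
    [-0.5, 0.035, 0, 0, 0],
    [-0.5, 0.05, 0.002, 0, 0],
    [-0.5, 0.063, 0.002, 0, 0],
    [-0.5, 0.074, 0.002, 0, 0],
    [-0.5, 0.083, 0.002, 0, 0],
    [-0.5, 0.084, 0.002, 0, 0],
    [-0.5, 0.084, 0.002, 0, 0]
  ]
}}

```text
time_s: 37.5
position: [0.567, 0.1013, 0.3401]
eef_rot: [0.692, 0.722, -0.0, -0.0]
ft_force: [-0.5, -0.3, -5.0]
width: 0.0549
finger_force: 64.8
```

```bash
python3 - <<'E'
from h import *
s=get_state();print(cur(),s["ft_force"],s["wrist_torque"],s["width"],s["finger_force"])
o=np.array([.577,.197]);ex=np.array([.999,.041]);c=np.array(cur()[:2])-o;print("tumbler",c@ex,c@[-.041,.999])
X,p=cloud("w12")
snap("scene","s1")
Y=(X[...,:2]-o)@np.array([-.041,.999]);XX=(X[...,:2]-o)@ex
for y in np.arange(-.06,.16,.02):
    k=(abs(Y-y)<.005)&(abs(XX+.012)<.062)&(X[...,2]>.15);zz=X[...,2][k]
    print(round(y,2),k.sum(),np.percentile(zz,[5,50,95]).round(3) if k.sum() else "")
a=cv2.imread("pics/w12.png");b=cv2.imread("pics/s1.png");cv2.imwrite("pics/j1.png",np.hstack([cv2.resize(a,(400,250)),cv2.resize(b[150:350,240:460],(400,364))[:250]]) if 0 else np.vstack([cv2.resize(a,(480,300)),cv2.resize(b[130:330,220:540],(480,300))]))
E
```

```text
[np.float64(0.5669532648137158), np.float64(0.10129157467442756), np.float64(0.34007438839126763), np.float64(92.46916400298136)] [-0.52536776 -0.25188925 -5.00623991] [-0.59968214 -0.05794018  0.01751541] 0.05489633325779786 64.78624105453491
tumbler -0.013960733889446368 -0.09520080075760921
-0.06 3681 [0.285 0.303 0.312]
-0.04 3110 [0.3   0.325 0.329]
-0.02 5861 [0.311 0.325 0.472]
0.0 2802 [0.257 0.264 0.308]
0.02 3838 [0.264 0.284 0.3  ]
0.04 422 [0.249 0.268 0.293]
0.06 0 
0.08 0 
0.1 0 
0.12 0 
0.14 0
```

View pics/j1.png

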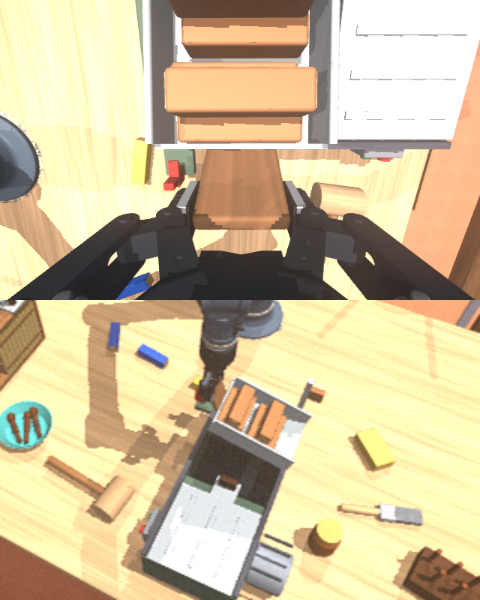

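The tray with all six billets is over the open mouth (lower picture, about (255,420)). Now I soften the grip so it swivels nose-down.

Emit:
{"method": "step_arm", "body": {
  "increments": [
    [0.29, 0, 0, 0, 0],
    [0.29, 0, 0, 0, 0],
    [0.294, 0, 0, 0, 0],
    [0.294, 0, 0, 0, 0],
    [0.294, 0, 0, 0, 0],
    [0.294, 0, 0, 0, 0]
  ]
}}

```text
time_s: 38.1
position: [0.5673, 0.1009, 0.3404]
eef_rot: [0.692, 0.722, 0.0, 0.0]
ft_force: [-0.2, -0.5, -5.6]
width: 0.0556
finger_force: 41.8
```

```bash
cat >> h.py <<'E'
def tilt(tag):
    s=get_state();print(np.round(cur(),3),s["ft_force"].round(1),s["wrist_torque"].round(2),s["width"].round(4),s["finger_force"])
    X,p=cloud(tag);o=np.array([.577,.197]);Y=(X[...,:2]-o)@np.array([-.041,.999]);XX=(X[...,:2]-o)@np.array([.999,.041])
    for y in np.arange(-.08,.1,.02):
        k=(abs(Y-y)<.005)&(abs(XX+.012)<.062);zz=X[...,2][k]
        if k.sum(): print(round(y,2),k.sum(),np.percentile(zz,[5,50,95]).round(3))
E
python3 -c "
from h import *
tilt('w13')"
```

```text
Traceback (most recent call last):
  File "h.py", line 39, in tilt
    s=get_state();print(np.round(cur(),3),s["ft_force"].round(1),s["wrist_torque"].round(2),s["width"].round(4),s["finger_force"])
                                                                                            ^^^^^^^^^^^^^^^^
AttributeError: 'float' object has no attribute 'round'
```

```bash
sed -i 's/s\["width"\].round(4)/round(s["width"],4)/' h.py; python3 -c "
from h import *
tilt('w13')"
```

```text
[ 0.567  0.101  0.34  92.404] [-0.2 -0.5 -5.6] [-0.35 -0.    0.02] 0.0556 41.80496692657471
-0.08 34441 [0.305 0.408 0.424]
-0.06 2828 [0.277 0.292 0.308]
-0.04 3909 [0.296 0.314 0.317]
-0.02 2789 [0.245 0.304 0.307]
0.0 2711 [0.237 0.261 0.277]
0.02 4266 [0.254 0.278 0.283]
0.04 2822 [0.256 0.275 0.277]
0.06 35 [0.224 0.23  0.239]
```

Emit:
{"method": "step_arm", "body": {
  "increments": [
    [0.3, 0, 0, 0, 0],
    [0.3, 0, 0, 0, 0],
    [0.3, 0, 0, 0, 0]
  ]
}}

```text
time_s: 38.4
position: [0.5674, 0.1007, 0.3403]
eef_rot: [0.692, 0.722, -0.0, 0.0]
ft_force: [-0.8, -0.5, -6.1]
width: 0.0558
finger_force: 26.0
```

```bash
python3 -c "
from h import *
tilt('w14')"
```

```text
[ 0.567  0.101  0.34  92.397] [-0.8 -0.5 -6.1] [-0.48 -0.01 -0.03] 0.0558 26.027490198612213
-0.08 31921 [0.264 0.41  0.425]
-0.06 1915 [0.216 0.24  0.266]
-0.04 1950 [0.23  0.254 0.256]
-0.02 1538 [0.188 0.239 0.248]
0.0 1340 [0.136 0.171 0.178]
0.02 1343 [0.174 0.178 0.18 ]
0.06 296 [0.011 0.014 0.045]
0.08 700 [0.011 0.013 0.043]
```

Emit:
{"method": "step_arm", "body": {
  "increments": [
    [0.298, 0, 0, 0, 0],
    [0.298, 0, 0, 0, 0],
    [0.3, 0, 0, 0, 0],
    [0.3, 0, 0, 0, 0],
    [0.3, 0, 0, 0, 0],
    [0.3, 0, 0, 0, 0],
    [0.1, 0, 0, 0, 0],
    [0.1, 0, 0, 0, 0],
    [0.1, 0, 0, 0, 0]
  ]
}}

```text
time_s: 39.2
position: [0.5673, 0.101, 0.3404]
eef_rot: [0.692, 0.722, 0.0, 0.0]
ft_force: [-0.4, 0.5, -2.7]
width: 0.0548
finger_force: 64.1
```

```bash
python3 - <<'E'
from h import *
tilt('w15');snap("scene","s2")
a=cv2.imread("pics/w15.png");b=cv2.imread("pics/s2.png");cv2.imwrite("pics/j2.png",np.vstack([cv2.resize(a,(480,300)),cv2.resize(b[130:330,280:500],(480,300))]))
E
```

```text
[ 0.567  0.101  0.34  92.408] [-0.4  0.5 -2.7] [-0.05  0.01  0.01] 0.0548 64.10860061645508
-0.08 31412 [0.206 0.41  0.424]
-0.06 1720 [0.163 0.172 0.254]
-0.04 1339 [0.144 0.148 0.222]
-0.02 1139 [0.129 0.133 0.19 ]
0.0 788 [0.043 0.083 0.163]
0.02 509 [0.042 0.081 0.088]
0.04 967 [0.036 0.068 0.079]
0.06 828 [0.036 0.078 0.089]
0.08 1078 [0.039 0.092 0.103]
```

View pics/j2.png

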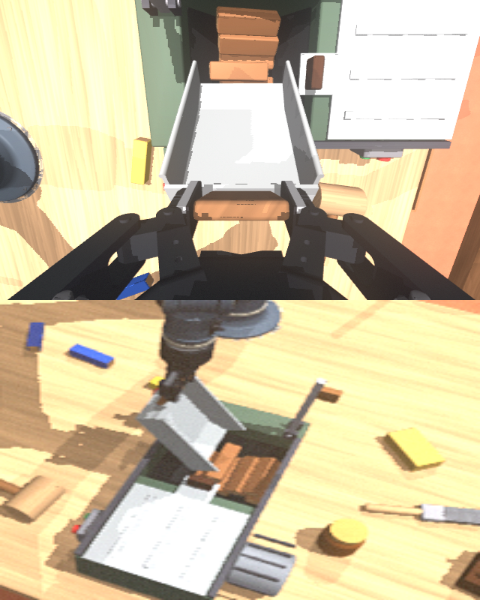

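The billets are in the trough and the tray is empty. It hangs nose-down and the wrist reads 2.7 N, about the tray's own weight. Next I carry it back and stand it up on its old spot, rolling it level about the lip.

Emit:
{"method": "step_arm", "body": {
  "increments": [
    [0.1, 0, 0, -0.03, 0],
    [0.1, 0, 0, -0.06, 0],
    [0.1, 0, 0, -0.06, 0],
    [0.1, -0.02, 0, -0.06, 0],
    [0.1, -0.05, -0.001, -0.06, 0],
    [0.1, -0.08, -0.001, -0.06, 0],
    [0.1, -0.11, -0.002, -0.06, 0],
    [0.1, -0.14, -0.002, -0.06, 0],
    [0.1, -0.17, -0.003, -0.06, 0],
    [0.1, -0.2, -0.003, -0.06, 0],
    [0.1, -0.213, -0.003, -0.06, 0],
    [0.1, -0.213, -0.003, -0.06, 0]
  ]
}}

```text
time_s: 40.3
position: [0.573, -0.1173, 0.3992]
eef_rot: [0.695, 0.719, -0.001, 0.0]
ft_force: [0.1, -0.2, -2.7]
width: 0.055
finger_force: 65.4
```

Emit:
{"method": "step_arm", "body": {
  "increments": [
    [0.1, 0, 0, 0.03, 0],
    [0.1, 0, 0, 0.06, 0],
    [0.1, 0, 0, 0.09, 0],
    [0.1, 0, 0, 0.12, 0],
    [0.1, 0, 0, 0.14, 0],
    [0.1, 0, 0, 0.14, 0],
    [0.1, 0, 0, 0.14, 0]
  ]
}}

```text
time_s: 40.88
position: [0.573, -0.1107, 0.2598]
eef_rot: [0.691, 0.722, -0.0, -0.001]
ft_force: [-0.0, 0.6, -1.8]
width: 0.055
finger_force: 65.7
```

```bash
python3 - <<'E'
from h import *
s=get_state();print(np.round(cur(),3),s["ft_force"].round(1),s["wrist_torque"].round(2),s["width"])
X,p=cloud("w16")
for y in np.arange(-.16,.0,.01):
    k=(abs(X[...,1]-y)<.003)&(abs(X[...,0]-.575)<.04);zz=X[...,2][k]
    if k.sum(): print(round(y,2),k.sum(),np.percentile(zz,[5,50,95]).round(3))
X,p=cloud("t3","top")
k=(abs(X[...,0]-.58)<.12)&(abs(X[...,1]-.2)<.12)&(X[...,2]<.118)
print(X[k][:,2].max(),np.percentile(X[k][:,2],[50,90,99]))
cv2.imwrite("pics/t3c.png",cv2.resize(cv2.convertScaleAbs(p[130:290,190:350][:,:,::-1],alpha=1.6),None,fx=3.5,fy=3.5,interpolation=cv2.INTER_CUBIC))
E
```

```text
[ 0.573 -0.111  0.26  92.506] [-0.   0.6 -1.8] [-0.09 -0.07 -0.03] 0.054971983455837786
-0.14 1 [0.177 0.177 0.177]
-0.13 1128 [0.167 0.173 0.179]
-0.12 2107 [0.153 0.22  0.275]
-0.11 2706 [0.139 0.283 0.305]
-0.1 11540 [0.13  0.327 0.342]
-0.09 8665 [0.114 0.341 0.349]
-0.08 556 [0.092 0.097 0.102]
-0.07 493 [0.077 0.082 0.087]
-0.06 434 [0.068 0.071 0.074]
-0.05 414 [0.061 0.063 0.066]
-0.04 1416 [0.054 0.392 0.392]
-0.03 292 [0.    0.049 0.052]
-0.02 304 [-0.001  0.     0.001]
-0.01 314 [-0.001  0.     0.002]
0.11798764495613101 [0.05946964 0.11050475 0.1174585 ]
```

View pics/t3c.png

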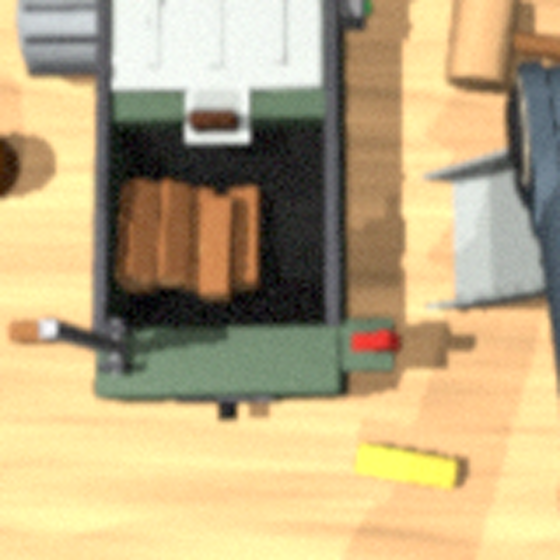

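The trough holds a two-layer pile with four top billets visible around crop (190,240), nothing lies on the deck or bench, and the tab and bar are clear. The tray still tilts 56°, so I lay it down now.

Emit:
{"method": "step_arm", "body": {
  "increments": [
    [0.1, -0.02, -0.001, 0, 0],
    [0.1, -0.033, -0.001, 0.02, 0],
    [0.1, -0.033, -0.001, 0.04, 0],
    [0.1, -0.033, -0.001, 0.047, 0],
    [0.3, -0.035, -0.001, 0.048, 0],
    [0.3, -0.046, -0.002, 0.056, 0],
    [0.3, -0.058, -0.002, 0.065, 0],
    [0.3, -0.075, -0.003, 0.076, 0],
    [0.3, -0.091, -0.004, 0.087, 0],
    [0.3, -0.105, -0.004, 0.1, 0],
    [0.3, -0.12, -0.005, 0.115, 0],
    [0.3, -0.127, -0.005, 0.124, 0]
  ]
}}

```text
time_s: 41.98
position: [0.5756, -0.2435, 0.1382]
eef_rot: [0.694, 0.72, 0.0, 0.004]
ft_force: [1.0, -3.0, 2.7]
width: 0.0557
finger_force: 24.6
```

Emit:
{"method": "step_arm", "body": {
  "increments": [
    [0.3, -0.008, 0, 0.009, 0],
    [0.3, -0.018, -0.001, 0.02, 0],
    [0.3, -0.028, -0.001, 0.033, 0],
    [0.3, -0.035, -0.001, 0.044, 0],
    [0.3, -0.042, -0.002, 0.056, 0],
    [0.3, -0.047, -0.002, 0.065, 0],
    [0.3, -0.051, -0.002, 0.075, 0],
    [0.3, -0.051, -0.002, 0.075, 0],
    [0.3, -0.051, -0.002, 0.075, 0]
  ]
}}

```text
time_s: 42.73
position: [0.573, -0.2903, 0.0603]
eef_rot: [0.692, 0.722, -0.001, -0.001]
ft_force: [0.2, -1.4, -3.1]
width: 0.0555
finger_force: 20.3
```

```bash
python3 - <<'E'
from h import *
s=get_state();print(np.round(cur(),3),s["ft_force"].round(1),s["wrist_torque"].round(2),s["width"],s["finger_force"])
X,p=cloud("w17")
for y in np.arange(-.26,.0,.02):
    k=(abs(X[...,1]-y)<.003)&(abs(X[...,0]-.575)<.04);zz=X[...,2][k]
    if k.sum(): print(round(y,2),k.sum(),np.percentile(zz,[5,50,95]).round(3))
E
```

```text
[ 5.7300e-01 -2.9000e-01  6.0000e-02  9.2454e+01] [ 0.2 -1.4 -3.1] [-0.24  0.01  0.04] 0.05550113453931466 20.327682495117188
-0.26 3153 [0.004 0.023 0.041]
-0.24 1168 [0.004 0.005 0.006]
-0.22 2257 [0.004 0.005 0.192]
-0.2 1382 [0.003 0.005 0.006]
-0.18 1541 [0.003 0.005 0.006]
-0.16 1698 [0.003 0.005 0.006]
```

Emit:
{"method": "step_arm", "body": {
  "increments": [
    [0.8, 0, 0, 0, 0],
    [0.8, 0, 0, 0, 0],
    [0.8, 0, 0, 0, 0],
    [0.8, 0, 0, -0.03, 0],
    [0.8, 0, 0, -0.07, 0],
    [0.8, 0, 0, -0.11, 0],
    [0.4, 0, 0, -0.15, 0],
    [0, 0, 0, -0.19, 0],
    [0, 0, 0, -0.23, 0],
    [0, 0.03, 0.007, -0.26, 0],
    [0, 0.07, 0.016, -0.28, 0],
    [0, 0.11, 0.026, -0.28, 0]
  ]
}}

```text
time_s: 43.78
position: [0.5958, -0.184, 0.3467]
eef_rot: [0.694, 0.72, 0.002, 0.004]
ft_force: [0.5, 1.3, -0.3]
width: 0.0428
finger_force: 0.0
```

Emit:
{"method": "step_arm", "body": {
  "increments": [
    [0, 0.038, 0.009, 0, 0],
    [0, 0.076, 0.018, 0, 0],
    [0, 0.114, 0.027, 0, 0],
    [0, 0.152, 0.036, 0, 0],
    [0, 0.19, 0.045, 0, 0],
    [0, 0.228, 0.054, 0, 0],
    [0, 0.266, 0.063, 0, 0],
    [0, 0.304, 0.072, 0, 0],
    [0, 0.342, 0.08, 0, 0],
    [0, 0.378, 0.088, 0, 0],
    [0, 0.378, 0.088, 0, 0],
    [0, 0.378, 0.088, 0, 0]
  ]
}}

```text
time_s: 44.78
position: [0.6652, 0.2018, 0.3411]
eef_rot: [0.69, 0.724, 0.0, -0.001]
ft_force: [0.4, -0.6, 0.7]
width: 0.0428
finger_force: 0.0
```

```bash
python3 - <<'E'
from h import *
print(np.round(cur(),4));m,p,d=snap("wrist","w18",1.9)
X,p2=cloud("t4","top")
a=cv2.imread("pics/w18.png");t=cv2.convertScaleAbs(p2[100:300,190:450][:,:,::-1],alpha=1.6)
cv2.imwrite("pics/j3.png",np.vstack([cv2.resize(a[:240],(640,240)),cv2.resize(t,(468,360),interpolation=cv2.INTER_CUBIC)[:, :] if 0 else cv2.copyMakeBorder(cv2.resize(t,(455,350)),0,0,0,185,0)]))
print(go(.667,.203,.148,1.6125))
E
```

```text
[ 0.6652  0.2018  0.3411 92.7542]
[ 0.006   0.0008  0.1932 -0.0002]
```

View pics/j3.png

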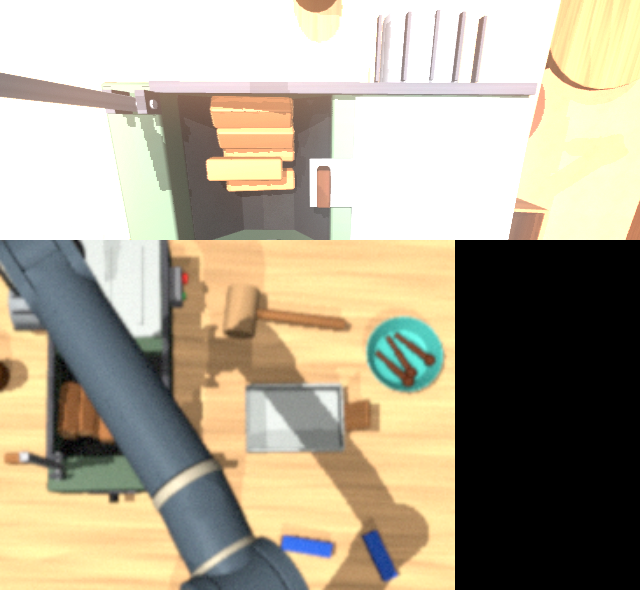

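The tray stands upright and empty, and the bench is clear of billets. The pile is in the trough at u 207–295, v 97–190. I'll check its height before shutting the cover.

```bash
python3 - <<'E'
from h import *
m,p,d=load("w18")
for u,v in [(230,105),(280,105),(230,120),(280,120),(250,138),(250,150),(245,168),(215,168),(270,180),(240,186)]: print(u,v,pt(m,d,u,v).round(3))
print(max(pt(m,d,u,v)[2] for u in range(208,295,3) for v in range(98,188,3)))
for u,v in [(323,170),(323,205),(323,188)]: print(pt(m,d,u,v).round(3))
E
```

```text
230 105 [0.547 0.285 0.095]
280 105 [0.607 0.289 0.081]
230 120 [0.545 0.267 0.092]
280 120 [0.607 0.271 0.08 ]
250 138 [0.567 0.245 0.078]
250 150 [0.56  0.227 0.052]
245 168 [0.56  0.205 0.082]
215 168 [0.522 0.204 0.088]
270 180 [0.589 0.183 0.048]
240 186 [0.545 0.173 0.054]
0.10441659766702305
[0.666 0.221 0.16 ]
[0.668 0.181 0.161]
[0.667 0.201 0.162]
```

Emit:
{"method": "step_arm", "body": {
  "increments": [
    [0, 0, 0.002, 0.04, 0],
    [0, 0, 0.002, 0.08, 0],
    [0, 0, 0.002, 0.12, 0],
    [0, 0, 0.002, 0.16, 0],
    [0, 0, 0.002, 0.193, 0],
    [0, 0, 0.002, 0.193, 0],
    [0, 0, 0.002, 0.193, 0],
    [-0.9, 0, 0.002, 0.193, 0],
    [-0.9, 0, 0.002, 0.193, 0],
    [-0.9, 0, 0.002, 0.193, 0],
    [-0.9, 0, 0.002, 0.193, 0],
    [-0.9, 0, 0.002, 0.193, 0]
  ]
}}

```text
time_s: 45.88
position: [0.6675, 0.1983, 0.1518]
eef_rot: [0.692, 0.722, -0.0, 0.0]
ft_force: [-5.9, -2.5, 6.4]
width: 0.0151
finger_force: 59.3
```

Emit:
{"method": "step_arm", "body": {
  "increments": [
    [-0.9, 0, -0.02, 0, 0],
    [-0.9, 0, -0.05, 0, 0],
    [-0.9, 0, -0.08, 0, 0],
    [-0.9, 0, -0.11, 0, 0],
    [-0.9, 0, -0.14, 0, 0],
    [-0.9, 0, -0.17, 0, 0],
    [-0.9, 0, -0.2, 0, 0],
    [-0.9, 0, -0.22, 0, 0],
    [-0.9, 0, -0.231, 0, 0],
    [-0.9, 0, -0.234, 0, 0],
    [-0.9, 0, -0.234, 0, 0],
    [-0.9, 0, -0.234, 0, 0]
  ]
}}

```text
time_s: 46.88
position: [0.4376, 0.1885, 0.1517]
eef_rot: [0.692, 0.722, 0.003, 0.003]
ft_force: [1.3, -3.5, 8.9]
width: 0.0147
finger_force: 61.4
```

Emit:
{"method": "step_arm", "body": {
  "increments": [
    [0, 0, 0, 0, 0],
    [0, 0, 0, 0, 0],
    [0, 0, 0, 0, 0],
    [0, 0, 0, -0.04, 0],
    [0, 0, 0, -0.08, 0],
    [0, 0, 0, -0.12, 0],
    [0, 0, 0, -0.16, 0],
    [0, 0, 0, -0.2, 0],
    [0, 0, 0, -0.24, 0],
    [0, 0, 0, -0.25, 0],
    [0, 0.04, 0.006, -0.25, 0],
    [0, 0.08, 0.012, -0.25, 0]
  ]
}}

```text
time_s: 47.88
position: [0.4445, 0.2677, 0.3995]
eef_rot: [0.695, 0.719, 0.001, 0.002]
ft_force: [0.9, 0.2, -0.2]
width: 0.0427
finger_force: 0.0
```

Emit:
{"method": "step_arm", "body": {
  "increments": [
    [0, 0.04, 0.005, 0, 0],
    [0, 0.053, 0.007, 0, 0],
    [0, 0.053, 0.007, 0, 0],
    [0, 0.053, 0.007, 0, 0]
  ]
}}

```text
time_s: 48.22
position: [0.4473, 0.3225, 0.3974]
eef_rot: [0.691, 0.723, -0.001, -0.0]
ft_force: [0.1, -1.2, -0.1]
width: 0.0428
finger_force: 0.0
```

```bash
python3 - <<'E'
from h import *
X,p=cloud("w19")
k=(abs(X[...,0]-.452)<.03)&(X[...,1]>.24)&(X[...,1]<.4)&(X[...,2]>.24)&(X[...,2]<.362)
q=X[k];print(len(q),np.percentile(q,[2,50,98],axis=0).round(3))
for z in (.29,.3,.31,.33,.345,.355):
    w=q[abs(q[:,2]-z)<.004]
    if len(w): print(z,w.min(0).round(3),w.max(0).round(3))
print(np.round(cur(),4),go(.4511,.322,.295,1.6125))
E
```

```text
1537 [[0.444 0.282 0.292]
 [0.451 0.301 0.319]
 [0.459 0.325 0.344]]
0.29 [0.443 0.322 0.287] [0.458 0.325 0.294]
0.3 [0.443 0.322 0.296] [0.458 0.325 0.304]
0.31 [0.443 0.323 0.306] [0.458 0.325 0.314]
0.33 [0.445 0.293 0.326] [0.458 0.294 0.334]
0.345 [0.445 0.281 0.341] [0.459 0.295 0.345]
[ 0.4478  0.3213  0.3975 92.4131] [0.0007 0.0034 0.1025 0.0004]
```

The bar still stands, with its tip at about y=0.288 and its grip centred near (0.451, 0.309, 0.30). I take the grip and swing the bar down.

Emit:
{"method": "step_arm", "body": {
  "increments": [
    [0, -0.012, 0.003, 0.03, 0],
    [0, -0.012, 0.003, 0.06, 0],
    [0, -0.012, 0.003, 0.09, 0],
    [0, -0.012, 0.003, 0.0985, 0],
    [0, -0.012, 0.003, 0.0985, 0],
    [0, -0.012, 0.003, 0.0985, 0],
    [-0.9, -0.012, 0.003, 0.0985, 0],
    [-0.9, -0.012, 0.003, 0.0985, 0],
    [-0.9, -0.012, 0.003, 0.0985, 0],
    [-0.9, -0.012, 0.003, 0.0985, 0],
    [-0.9, -0.012, 0.003, 0.0985, 0],
    [-0.9, -0.012, 0.003, 0.0985, 0]
  ]
}}

```text
time_s: 49.27
position: [0.4515, 0.311, 0.3016]
eef_rot: [0.692, 0.722, 0.001, 0.0]
ft_force: [-2.3, -0.2, 7.5]
width: 0.015
finger_force: 59.6
```

Emit:
{"method": "step_arm", "body": {
  "increments": [
    [-0.9, -0.018, 0, -0.003, 0],
    [-0.9, -0.039, 0, -0.003, 0],
    [-0.9, -0.059, 0, 0, 0],
    [-0.9, -0.079, 0, 0.0045, 0],
    [-0.9, -0.099, 0, 0.012, 0],
    [-0.9, -0.117, 0, 0.022, 0],
    [-0.9, -0.134, 0, 0.034, 0],
    [-0.9, -0.15, 0, 0.048, 0],
    [-0.9, -0.163, 0, 0.0635, 0],
    [-0.9, -0.175, 0, 0.081, 0],
    [-0.9, -0.184, 0, 0.1, 0],
    [-0.9, -0.184, 0, 0.1, 0]
  ]
}}

```text
time_s: 50.27
position: [0.4595, 0.1216, 0.1979]
eef_rot: [0.694, 0.72, -0.002, 0.001]
ft_force: [-0.0, -8.3, 2.7]
width: 0.0149
finger_force: 80.4
```

Emit:
{"method": "step_arm", "body": {
  "increments": [
    [-0.9, -0.007, 0, 0.02, 0],
    [-0.9, -0.011, 0, 0.04, 0],
    [-0.9, -0.011, 0, 0.043, 0],
    [-0.9, -0.011, 0, 0.043, 0]
  ]
}}

```text
time_s: 50.6
position: [0.46, 0.1105, 0.1557]
eef_rot: [0.693, 0.721, -0.003, 0.002]
ft_force: [0.3, -9.9, 0.1]
width: 0.0152
finger_force: 83.7
```

Emit:
{"method": "step_arm", "body": {
  "increments": [
    [0, 0, 0, 0, 0],
    [0, 0, 0, 0, 0],
    [0, 0, 0, 0, 0],
    [0, 0, 0, -0.04, 0],
    [0, 0, 0, -0.08, 0],
    [0, -0.03, 0, -0.11, 0],
    [0, -0.06, 0, -0.11, 0],
    [0, -0.082, 0, -0.11, 0],
    [0, -0.082, 0, -0.11, 0],
    [0, -0.082, 0, -0.11, 0]
  ]
}}

```text
time_s: 51.43
position: [0.4632, 0.0327, 0.267]
eef_rot: [0.693, 0.721, 0.0, 0.0]
ft_force: [-0.3, 0.4, -0.8]
width: 0.0426
finger_force: 0.0
```

```bash
python3 - <<'E'
from h import *
X,p=cloud("w20");z=X[...,2];pc=p.astype(int)
cv2.imwrite("pics/w20.png",cv2.convertScaleAbs(p[:,:,::-1],alpha=1.5))
red=(pc[...,0]>2*pc[...,1])&(pc[...,0]>60)&(abs(X[...,0]-.46)<.04)&(abs(X[...,1]-.05)<.06)
for n,k in(("top",red&(z>.175)),("tongue",red&(z>.148)&(z<.158))): print(n,k.sum(),np.percentile(X[k],[3,97],axis=0).round(4))
for y in np.arange(.06,.28,.02):
    k=(abs(X[...,0]-(.459))<.004)&(abs(X[...,1]-y)<.003)
    if k.sum(): print(round(y,2),np.median(z[k]).round(4))
print(np.round(cur(),4))
E
```

```text
top 283 [[0.4555 0.027  0.1762]
 [0.4697 0.0374 0.1822]]
tongue 548 [[0.455  0.0368 0.1517]
 [0.4697 0.0618 0.1547]]
0.06 0.1519
0.08 0.1522
0.1 0.1822
0.12 0.1827
0.14 0.1501
0.16 0.1493
0.18 0.1486
[4.63100e-01 3.40000e-02 2.66800e-01 9.24231e+01]
```

View pics/w20.png

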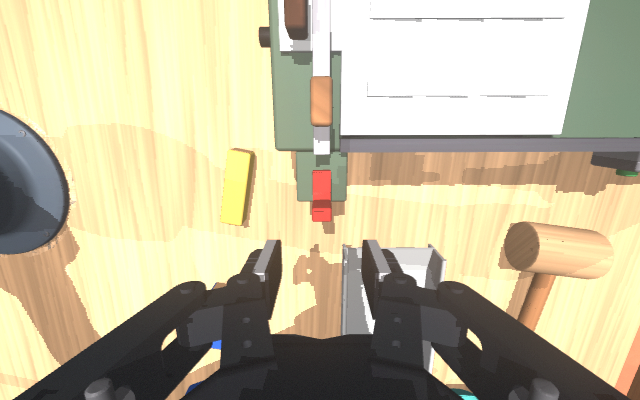

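The bar is nearly down, with its tip still about 6 mm high at (322,140). I press it home with closed fingers on its grip at (321,100).

Emit:
{"method": "step_arm", "body": {
  "increments": [
    [-1, 0.03, 0, 0, 0],
    [-1, 0.06, 0, 0, 0],
    [-1, 0.078, 0, 0, 0],
    [-1, 0.078, 0, 0.02, 0],
    [-1, 0.078, 0, 0.04, 0],
    [-1, 0.078, 0, 0.06, 0],
    [-1, 0.078, 0, 0.068, 0],
    [-1, 0.078, 0, 0.074, 0],
    [-1, 0.078, 0, 0.078, 0],
    [-1, 0.078, 0, 0.078, 0]
  ]
}}

```text
time_s: 52.32
position: [0.4599, 0.112, 0.1887]
eef_rot: [0.692, 0.722, 0.0, -0.0]
ft_force: [0.9, -0.3, -0.0]
width: -0.0003
finger_force: 0.0
```

Emit:
{"method": "step_arm", "body": {
  "increments": [
    [-1, 0, 0, 0.002, 0],
    [-1, 0, 0, 0.002, 0]
  ]
}}

```text
time_s: 52.48
position: [0.4605, 0.1119, 0.188]
eef_rot: [0.692, 0.722, 0.001, 0.001]
ft_force: [-1.3, 0.5, 4.4]
width: 0.0001
finger_force: 2.0
```

Emit:
{"method": "step_arm", "body": {
  "increments": [
    [-1, 0, 0, 0.003, 0],
    [-1, 0, 0, 0.003, 0]
  ]
}}

```text
time_s: 52.65
position: [0.4607, 0.1119, 0.1875]
eef_rot: [0.692, 0.722, -0.0, 0.002]
ft_force: [-8.9, -3.7, 26.2]
width: -0.0003
finger_force: 12.7
```

Emit:
{"method": "step_arm", "body": {
  "increments": [
    [-1, 0, 0, -0.02, 0],
    [-1, 0, 0, -0.06, 0],
    [-0.3, -0.03, 0, -0.06, 0],
    [0, -0.06, 0, -0.06, 0],
    [0, -0.08, 0, -0.06, 0],
    [0, -0.08, 0, -0.06, 0],
    [0, -0.08, 0, -0.06, 0]
  ]
}}

```text
time_s: 53.23
position: [0.4635, 0.0303, 0.2442]
eef_rot: [0.693, 0.721, 0.0, 0.001]
ft_force: [0.1, 0.3, 0.2]
width: 0.0429
finger_force: 0.0
```

```bash
python3 - <<'E'
from h import *
X,p=cloud("w21");z=X[...,2]
for y in np.arange(.06,.2,.01):
    k=(abs(X[...,0]-(.459))<.004)&(abs(X[...,1]-y)<.003)
    if k.sum(): print(round(y,2),np.median(z[k]).round(4))
print(np.round(cur(),4),go(.463,.032,.167,1.6125))
E
```

```text
0.06 0.1517
0.07 0.1202
0.08 0.1452
0.09 0.145
0.1 0.376
0.11 0.1771
0.12 0.1772
0.13 0.1768
0.14 0.1452
0.15 0.1452
0.16 0.1453
0.17 0.1453
0.18 0.1449
[4.63400e-01 3.16000e-02 2.44200e-01 9.23738e+01] [ 0.0004 -0.0005  0.0772 -0.0003]
```

Bar top is now flat at 0.145, fully down. Next I push the tab back.

Emit:
{"method": "step_arm", "body": {
  "increments": [
    [0, 0, 0, 0.04, 0],
    [0, 0, 0, 0.077, 0],
    [0, 0, 0, 0.077, 0],
    [0, 0, 0, 0.077, 0],
    [-0.9, 0, 0, 0.077, 0],
    [-0.9, 0, 0, 0.077, 0],
    [-0.9, 0, 0, 0.077, 0],
    [-0.9, 0, 0, 0.077, 0],
    [-0.9, 0, 0, 0.077, 0]
  ]
}}

```text
time_s: 54.03
position: [0.4636, 0.0321, 0.1689]
eef_rot: [0.692, 0.722, 0.001, 0.001]
ft_force: [-3.8, 0.8, 7.8]
width: 0.0148
finger_force: 58.8
```

Emit:
{"method": "step_arm", "body": {
  "increments": [
    [-0.9, 0.006, 0, 0, 0],
    [-0.9, 0.012, 0, 0, 0],
    [-0.9, 0.018, 0, 0, 0],
    [-0.9, 0.024, 0, 0, 0],
    [-0.9, 0.027, 0, 0, 0],
    [-0.9, 0.027, 0, 0, 0]
  ]
}}

```text
time_s: 54.53
position: [0.4626, 0.0565, 0.1689]
eef_rot: [0.692, 0.722, -0.001, 0.002]
ft_force: [-2.6, -5.3, 8.6]
width: 0.0144
finger_force: 59.1
```

Emit:
{"method": "step_arm", "body": {
  "increments": [
    [0, 0, 0, 0, 0],
    [0, 0, 0, 0, 0],
    [0, 0, 0, 0, 0],
    [0, 0, 0, -0.04, 0],
    [0, 0, 0, -0.08, 0],
    [0, 0, 0, -0.11, 0],
    [0, -0.04, 0, -0.14, 0],
    [0, -0.08, 0, -0.17, 0],
    [0, -0.12, 0, -0.18, 0],
    [0, -0.12, 0, -0.18, 0],
    [0, -0.12, 0, -0.18, 0]
  ]
}}

```text
time_s: 55.45
position: [0.468, -0.0662, 0.3484]
eef_rot: [0.695, 0.719, 0.001, 0.002]
ft_force: [-0.3, -0.0, -0.5]
width: 0.0426
finger_force: 0.0
```

```bash
python3 - <<'E'
from h import *
X,p=cloud("w22");z=X[...,2];pc=p.astype(int)
red=(pc[...,0]>2*pc[...,1])&(pc[...,0]>60)&(abs(X[...,0]-.46)<.04)&(abs(X[...,1]-.06)<.06)
for n,k in(("top",red&(z>.175)),("tongue",red&(z>.148)&(z<.158))): print(n,k.sum(),np.percentile(X[k],[3,97],axis=0).round(4))
_,p2,_=snap("top","t5");_,p3,_=snap("scene","s5")
t=cv2.convertScaleAbs(p2[85:300,180:480][:,:,::-1],alpha=1.5);s=cv2.convertScaleAbs(p3[120:340,130:450][:,:,::-1],alpha=1.4)
cv2.imwrite("pics/j4.png",np.vstack([cv2.resize(t,(400,287)),cv2.resize(s,(400,275))]))
E
```

```text
top 206 [[0.4551 0.05   0.1794]
 [0.4693 0.0605 0.1828]]
tongue 422 [[0.4539 0.043  0.1516]
 [0.4683 0.0846 0.1547]]
```

View pics/j4.png

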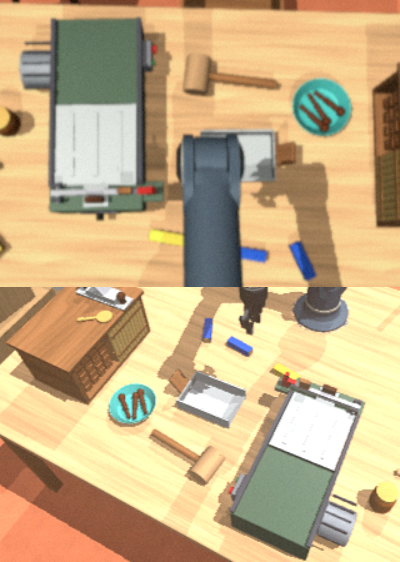

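The tab is back over the bar, the cover is shut and the bar is down. The tray stands upright and empty, nothing is astray on the bench, and the robot is clear, so I hand in.

```bash
python3 -c "
from bench import *
print(job_done())"
```

```text
the job is handed in; nothing more can be done
None
```

I tipped the whole trayful, two billets already in the tray and four from the bench, into the hopper and handed the job in at about 56 s; the cover is shut, bar down, safety tab back, and the empty tray upright (six went in and none lay astray, though I could not count all six in the pile).

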